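# Fetch the colour-paste tin from behind the bottles and put it on the scale

## Task

The squat tin of colour paste at the back of the wooden tote is hemmed in by a tall steel tin and two plastic bottles: first lift these three out and stand them all on the steel drip tray. Then stand the squat tin upright in the middle of the scale's pan, and only after that put the tall tin and the two bottles back in the tote, each upright in the place where it stood at the start. Set everything down gently, tip and drop nothing, and leave the cup, the tape roll and the brush alone.

Things in the scene. Friction and masses are not known exactly. Their poses are not given: they have to be found in the camera images.
- tote: Fixed shallow open plywood box, 204 (x) x 250 (y) x 50 mm high, walls 10 mm, floor 6 mm. Origin: centre of its underside (inner floor at z = +6 mm); x to its back; yaw within 0.2 rad. In it stand the squat tin, 30 mm behind its centre, and about 70 mm from that, centre to centre, the other three containers, shuffled: one in front (-x), one left (+y), one right (-y).
- drip_tray: Fixed flat drip tray of bright sheet steel, 200 (x) x 240 (y) mm, empty: the side area. Floor 3 mm thick, surrounded by a lip 6 mm wide and 14 mm high. Origin: centre of its underside on the bench (inner floor at z = +3 mm). Yaw within 0.2 rad.
- scale: Fixed grey bench scale with a square stainless pan, 160 (x) x 170 (y) mm, its flat top 58 mm above the bench. Origin: on the bench, straight below the middle of the pan. A low keypad with a display (up to 45 mm high) reaches to 153 mm in front (-x). Yaw within 0.2 rad. The pan does not move.
- paste_tin: Squat round plain metal tin (colour paste), diameter 66 mm, 44 mm high, about 0.24 kg. The lowest of the four containers and the one to fetch. Origin: centre of its underside; z up.
- lever_tin: Tall round steel tin with a pressed-in lid and a paper band, diameter 64 mm, 112 mm high, flat top, about 0.38 kg. Origin: centre of its underside; z up.
- round_bottle: White plastic bottle with a round body, diameter 60 mm, straight up to 105 mm, then a shoulder and a screw cap of diameter 38 mm from 120 to 140 mm. About 0.32 kg. Origin: centre of its underside; z up.
- square_bottle: White plastic bottle with a square body, 58 x 58 mm with rounded edges, straight up to 105 mm, then a shoulder and a round screw cap of diameter 36 mm from 114 to 134 mm. About 0.34 kg. Origin: centre of its underside; x and y axes square to its side faces; z up.
- mixing_cup: Bystander: empty loose paper-white cup, rim diameter 90 mm, 105 mm high, on the far side of the bench. Origin: centre of its underside. Leave it where it is.
- tape_roll: Bystander: loose roll of tan tape lying flat, diameter 110 mm, bore 76 mm, 36 mm high, on the far side of the bench. Origin: centre of its underside. Leave it where it is.
- flat_brush: Bystander: loose flat brush lying on the far side of the bench, about 205 mm long (x, bristles to +x), 54 mm wide, 16 mm high. Origin: on its underside, near the middle of its length. Leave it where it is.
Not all that is in view belongs to the job. Leave any pink or yellow look-alike of the round_bottle alone. What is shaped like the square_bottle but purple is not meant.

How it is judged:
On the way, in this order (a step that is already met when the one before it is completed fails the run):
1. the tall tin and both bottles stand released on the drip tray, the squat tin still in its place in the tote (x of lever_tin in the frame of drip_tray between -0.075 and 0.075 m and y of lever_tin in the frame of drip_tray between -0.095 and 0.095 m and z of each of lever_tin, round_bottle, square_bottle in the frame of drip_tray below 0.008 m and angle between each of lever_tin, round_bottle, square_bottle's own z axis and vertical below 0.12 rad and contact force between each of lever_tin, round_bottle, square_bottle and the fingers below 0.1 N and x of round_bottle in the frame of drip_tray between -0.075 and 0.075 m and y of round_bottle in the frame of drip_tray between -0.095 and 0.095 m and x of square_bottle in the frame of drip_tray between -0.075 and 0.075 m and y of square_bottle in the frame of drip_tray between -0.095 and 0.095 m and distance of paste_tin from where it was at the start of the episode below 0.03 m), for 0.2 s.
2. the squat tin stands released in the middle of the pan, the other three still on the drip tray (horizontal distance between paste_tin and scale below 0.015 m and z of paste_tin in the frame of scale between 0.053 and 0.063 m and angle between each of paste_tin, lever_tin, round_bottle, square_bottle's own z axis and vertical below 0.12 rad and contact force between paste_tin and the fingers below 0.1 N and x of lever_tin in the frame of drip_tray between -0.075 and 0.075 m and y of lever_tin in the frame of drip_tray between -0.095 and 0.095 m and z of each of lever_tin, round_bottle, square_bottle in the frame of drip_tray below 0.008 m and x of round_bottle in the frame of drip_tray between -0.075 and 0.075 m and y of round_bottle in the frame of drip_tray between -0.095 and 0.095 m and x of square_bottle in the frame of drip_tray between -0.075 and 0.075 m and y of square_bottle in the frame of drip_tray between -0.095 and 0.095 m), for 0.2 s.
At the end, for the whole second after the job is handed in: The squat tin stands upright on the scale's pan within 15 mm of its middle; the tall tin, the round bottle and the square bottle each stand upright in the tote within 15 mm of where they stood at the start; all are released and at rest (horizontal distance between paste_tin and scale below 0.015 m and z of paste_tin in the frame of scale between 0.053 and 0.063 m and angle between each of paste_tin, lever_tin, round_bottle, square_bottle's own z axis and vertical below 0.12 rad and contact force between each of paste_tin, lever_tin, round_bottle, square_bottle and the fingers below 0.1 N and linear speed of each of paste_tin, lever_tin, round_bottle, square_bottle below 0.02 m/s and angular speed of each of paste_tin, lever_tin, round_bottle, square_bottle below 0.2 rad/s and distance of each of lever_tin, round_bottle, square_bottle from where it was at the start of the episode below 0.015 m); the robot touches nothing.
It fails at once if a container is tipped over (more than 35 degrees) (angle between any of lever_tin, round_bottle, square_bottle, paste_tin's own z axis and vertical above 0.61 rad).
It fails at once if a container is dropped or thrown (faster than 0.6 m/s out of the fingers) ((linear speed of lever_tin above 0.6 m/s and contact force between lever_tin and the fingers below 0.1 N) or (linear speed of round_bottle above 0.6 m/s and contact force between round_bottle and the fingers below 0.1 N) or (linear speed of square_bottle above 0.6 m/s and contact force between square_bottle and the fingers below 0.1 N) or (linear speed of paste_tin above 0.6 m/s and contact force between paste_tin and the fingers below 0.1 N)).
It fails at once if the cup, the tape roll or the brush is moved more than 20 mm (distance of any of mixing_cup, tape_roll, flat_brush from where it was at the start of the episode above 0.02 m).
It also fails if it takes over 144 s, if anything falls off the work surface, if the arm or the gripper's body presses on something with over 40 N, if the wrist force passes 120 N, or if a joint passes its speed limit or range.

## Robot

A 6-joint arm with a two-finger parallel gripper is mounted at the origin on the work surface. World frame = base frame: x ahead of the robot, y to its left, z up, the work surface at z = 0. Lengths are in m, angles in rad, forces in N, time in s.
With the tool pointing down it reaches from about 0.25 to 0.725 m from the base axis. Payload 4 kg.
Tool frame: the origin (TCP) lies at the centre of the arm's flange, where the gripper is bolted on; the fingertips stand 173 mm ahead of it and the grasp point (between the pads) lies 155 mm ahead of it; x points along the fingers, z is the direction in which the jaws open and shut, and the axes are right-handed (so a half turn about x gives the same grasp; the last joint's range is limited). The gripper opens to 85 mm and grips with 20 to 120 N. Pads are 22 mm wide; open, the fingers measure 114 mm over their backs; the gripper's body (76 mm by 85 mm) begins 54 mm behind the grasp point. The pads swing forward as they close: fully open they stand 13 mm farther back than shut.
Start: joints at [1.115, 0.241, 0.005, 1.335, 0, 1.571], TCP at [0.22, 0.449, 0.405] pointing down, gripper open.
Joint ranges: [-2.72, 2.72], [-1.05, 1.87], [-1.09, 1.28], [-1.99, 2.15], [-1.42, 1.44], [-3.14, 3.14]. Speed limits (rad/s): [2.79, 2.79, 3.14, 3.14, 3.14, 3.14].

## Interface

Orientations are given as a unit quaternion [x, y, z, w].
In Python, from workcell import bot gives the robot as it stands.
- The arm moves only by the tool arm_command, never from a script. Its argument "moves" is one flat list of numbers, 7 for each row, row after row: the shift along the tool's x, y, z in m, then the turn, a rotation vector about the tool's x, y, z in rad, then the closure, from -1 (fully open) to 1 (shut). A call has 1 to 20 rows; each row shifts and turns the pose as measured when the row begins, along the tool's axes as they then stand; what a row does not reach is not made up. A row lasts 1/12 s, in which the tool goes at most 41.7 mm and 7.16 degrees, less where a joint would pass 70% of its speed; a pose out of reach is approached as far as the arm can. A call with a gripper value outside its range is refused whole. The fingers move at their own pace and stop on an object; the grip force is fixed at half the most. Time passes only in rows, so rows that do not move let the fingers close. It gives the time, the measured TCP pose, the force and the opening at its end, in the units of the state.
- bot.get_obs(): the state, without advancing time (a new reading comes with each control period).
- bot.camera(name): name is "scene" or "top" or "wrist"; returns the picture (384x512x3 uint8, red, green, blue); there is no depth.
- bot.get_calibration(name): a dict with "mtx" (3x3 intrinsics, pixels), "world_from_camera" (4x4, takes a point from camera to world coordinates); the wrist camera has in their place "mount" (4x4, takes a point from camera to tool coordinates, whose origin is the TCP and whose axes are the tool frame's). Camera axes: x right, y up, looking along -z (the intrinsics and any distortion apply to the point x, -y, -z); pixel columns grow to the right and rows downward; lengths in m; the calibration is good to about 2 mm. A picture is of the moment at which its call begins: read the wrist's pose just before it. get_calibration takes no time and is no camera call.
- bot.job_done(): hands the job in, once; it reports no verdict.
The state is a dict: "clock": time; "joint_pos": joint angles; "joint_vel": joint speeds; "tau": joint torques, N m; "eef_pos": TCP position; "tool_rot": TCP orientation; "ft_force": force on the tool from outside, world axes, zero at the start; "ft_torque": the same for the moment, N m; "grip_width": finger opening in m.
Only numpy, scipy, OpenCV 4.12 (cv2) and the standard library are available. Lean on these libraries where they do the work, as an engineer would, in place of code of your own. Each camera call takes 0.05 s, during which the arm holds its last target.

## Working session

There is one attempt and no reset: what is moved stays moved. The work goes in short steps, Python scripts to look and compute and a tool call to move; the robot and the scene stay as the last step left them, time stands still between calls to the robot, and variables do not carry over. Pictures are saved under pics/ and viewed, and the job is handed in when it is done.

Besides the shell and the picture viewer there is one more tool, called after "Request:" as name(argument=value, ...), one argument or row to a line, values as JSON. arm_command: Moves the arm, as the interface text tells. Its arguments: {"type":"object","properties":{"moves":{"type":"array"}},"required":["moves"]}

```bash
ls; mkdir -p pics
python3 - <<'E'
from workcell import bot
import cv2,numpy as np
o=bot.get_obs()
for k,v in o.items(): print(k,np.round(v,4))
for n in ["scene","top","wrist"]:
    c=bot.get_calibration(n); print(n,{k:np.round(v,4).tolist() for k,v in c.items()})
    im=bot.camera(n); cv2.imwrite(f"pics/{n}0.png",im[:,:,::-1])
E
```

```text
pics
clock 0.0
joint_pos [1.115  0.2414 0.0037 1.3352 0.     1.5708]
joint_vel [ 0.001  -0.0018  0.0014  0.0011 -0.0009 -0.0001]
tau [ 1.00000e-04 -3.72319e+01  2.52407e+01  1.70000e-02  2.00000e-04
 -0.00000e+00]
eef_pos [0.22   0.4487 0.4038]
tool_rot [-0.3745  0.6007  0.3737  0.5994]
ft_force [ 0.0873 -0.0669  0.5096]
ft_torque [ 0.0209 -0.009  -0.0134]
grip_width 0.0851
scene {'mtx': [[450.1576, 0.0, 262.8836], [0.0, 450.1576, 192.6945], [0.0, 0.0, 1.0]], 'world_from_camera': [[0.8904, -0.2526, 0.3786, 0.948], [0.4546, 0.5324, -0.714, -0.7846], [-0.0212, 0.8079, 0.5889, 0.6793], [0.0, 0.0, 0.0, 1.0]]}
top {'mtx': [[375.4925, 0.0, 254.4905], [0.0, 375.4925, 190.752], [0.0, 0.0, 1.0]], 'world_from_camera': [[0.0171, 0.9874, -0.1572, 0.3843], [-0.9992, 0.0226, 0.0336, 0.0081], [0.0367, 0.1565, 0.987, 0.9064], [0.0, 0.0, 0.0, 1.0]]}
wrist {'mtx': [[314.6379, 0.0, 250.2952], [0.0, 314.6379, 191.7185], [0.0, 0.0, 1.0]], 'mount': [[0.0002, 0.2882, -0.9576, 0.0313], [0.0011, 0.9576, 0.2882, 0.0725], [1.0, -0.0011, -0.0002, -0.0002], [0.0, 0.0, 0.0, 1.0]]}
```

View pics/scene0.png

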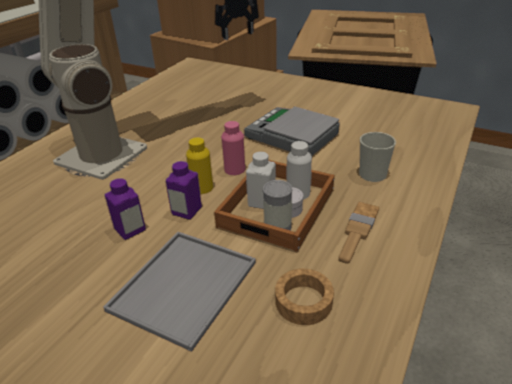

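View pics/top0.png

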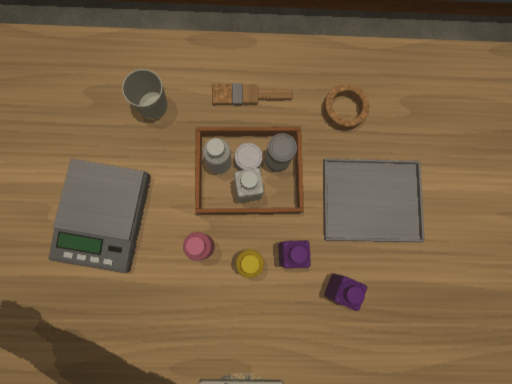

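View pics/wrist0.png

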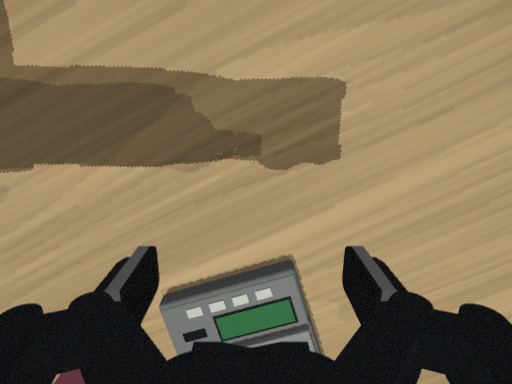

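The candidates are:
- **Round bottle:** white at (216,148). Pink (198,246) and yellow (250,264) are decoys.
- **Square bottle:** white at (249,181). Purple (295,254) and (348,293) are decoys.
- **Tall tin:** grey at (282,148). The cup at (144,88) is not it.
- **Squat tin:** (248,157).

I'll check these in a close crop.

Run:
```python
import cv2,numpy as np
im=cv2.imread("pics/top0.png")
c=im[120:222,185:312]; cv2.imwrite("pics/crop_top.png",cv2.resize(c,None,fx=5.5,fy=5.5,interpolation=cv2.INTER_CUBIC))
im=cv2.imread("pics/scene0.png")
c=im[130:250,210:345]; cv2.imwrite("pics/crop_sc.png",cv2.resize(c,None,fx=5,fy=5,interpolation=cv2.INTER_CUBIC))
```

```text
(no output)
```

View pics/crop_top.png

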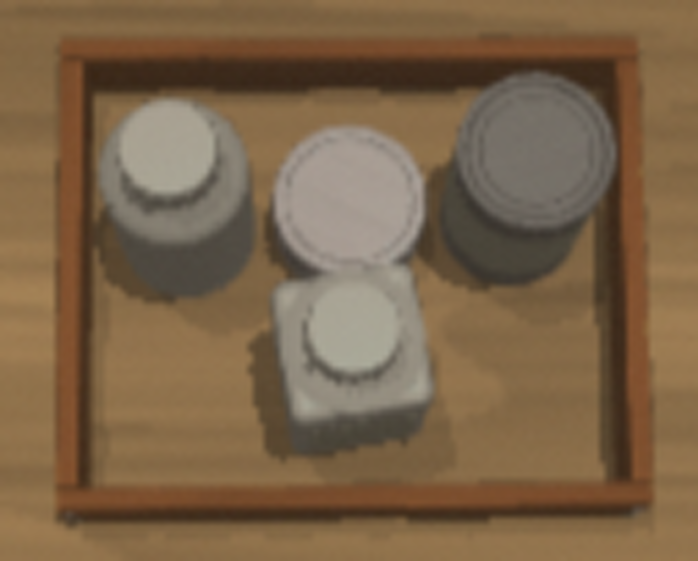

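View pics/crop_sc.png

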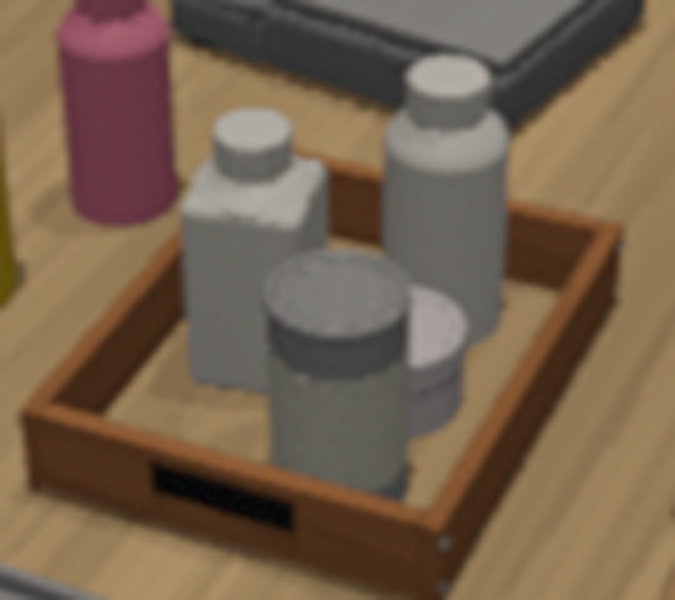

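The crop confirms round bottle left, square bottle in front, tall tin right and squat tin in the middle-back. Next I'll zoom on the tray and scale to measure them.

Run:
```python
import cv2,numpy as np
im=cv2.imread("pics/top0.png")
a=cv2.resize(im[150:280,40:160],None,fx=4.5,fy=4.5,interpolation=cv2.INTER_CUBIC)
cv2.imwrite("pics/crop_scale.png",a)
a=cv2.resize(im[150:250,315:430],None,fx=6,fy=5.9,interpolation=cv2.INTER_CUBIC)
cv2.imwrite("pics/crop_tray.png",a)
```

```text
(no output)
```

View pics/crop_scale.png

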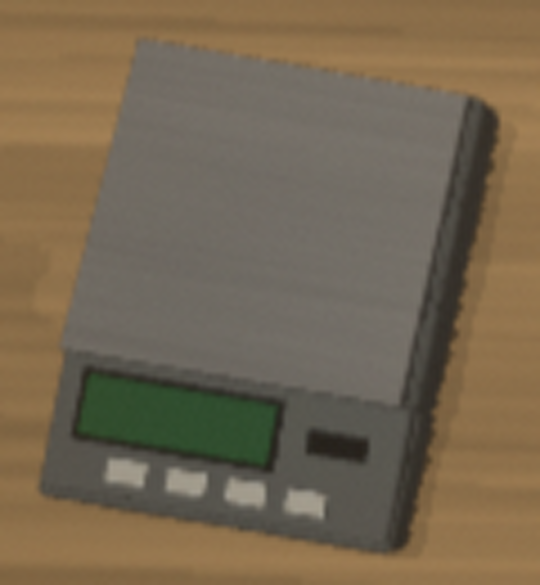

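View pics/crop_tray.png

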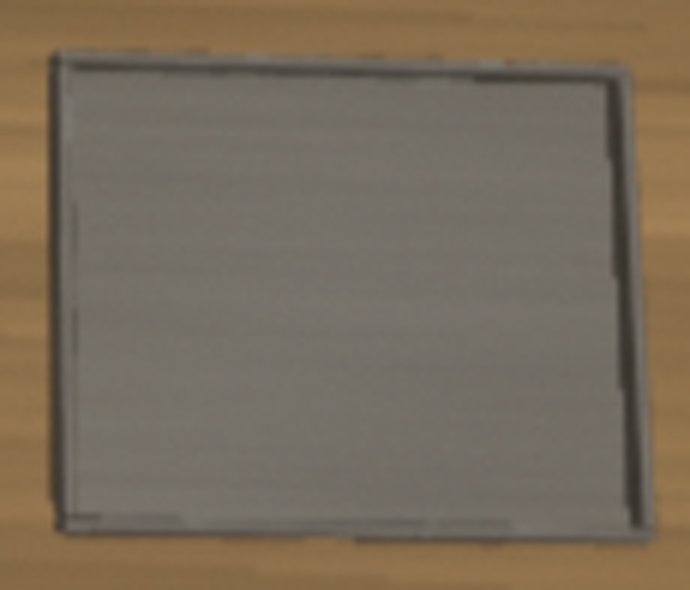

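```bash
cat > h.py <<'E'
import numpy as np,cv2
from workcell import bot
def ray(name,px,z,W=None):
    c=bot.get_calibration(name); K=c["mtx"]
    if W is None: W=c["world_from_camera"]
    px=np.atleast_2d(px).astype(float)
    d=np.c_[(px[:,0]-K[0,2])/K[0,0],-(px[:,1]-K[1,2])/K[1,1],-np.ones(len(px))]@W[:3,:3].T
    o=W[:3,3]; return o+d*((z-o[2])/d[:,2])[:,None]
def proj(name,P,W=None):
    c=bot.get_calibration(name); K=c["mtx"]
    if W is None: W=c["world_from_camera"]
    q=(np.atleast_2d(P)-W[:3,3])@W[:3,:3]
    return np.c_[K[0,2]+K[0,0]*q[:,0]/-q[:,2],K[1,2]-K[1,1]*q[:,1]/-q[:,2]]
def uc(p,fx,fy,x0,y0):
    p=np.asarray(p,float); return np.c_[(p[:,0]+.5)/fx-.5+x0,(p[:,1]+.5)/fy-.5+y0]
def wristW(o):
    from scipy.spatial.transform import Rotation as R
    T=np.eye(4);T[:3,:3]=R.from_quat(o["tool_rot"]).as_matrix();T[:3,3]=o["eef_pos"]
    return T@bot.get_calibration("wrist")["mount"]
E
python3 - <<'E'
from h import *
np.set_printoptions(precision=4,suppress=True)
def quad(n,p):
    e=[np.linalg.norm(p[i]-p[(i+1)%4]) for i in range(4)]
    x=(p[0]+p[1]-p[2]-p[3])[:2]; y=(p[0]+p[3]-p[1]-p[2])[:2]  # x fwd=up in image, y=left
    print(n,"centre",p.mean(0),"edges",np.array(e),"yaw",np.arctan2(x[1],x[0]),np.arctan2(-y[0],y[1]))
quad("tote",ray("top",uc([(60,38),(637,38),(652,508),(58,510)],5.5,5.5,185,120),.05))
quad("tray",ray("top",uc([(55,55),(630,68),(652,537),(62,530)],6,5.9,315,150),.014))
quad("pan",ray("top",uc([(137,40),(466,95),(402,405),(64,347)],4.5,4.5,40,150),.058))
for n,p,z in [("round cap",(168,148),.146),("paste top",(350,198),.05),("lever top",(536,150),.118),("sq cap",(353,330),.140)]:
    print(n,ray("top",uc([p],5.5,5.5,185,120),z)[0])
# scene crosscheck
for n,p,z in [("round cap",(448,76),.146),("lever top",(338,292),.118),("sq cap",(255,131),.140)]:
    print("scene",n,ray("scene",uc([p],5,5,210,130),z)[0])
# square bottle shoulder corners z~.111
q=ray("top",uc([(275,290),(405,265),(433,397),(297,420)],5.5,5.5,185,120),.111); quad("sq",q)
for n,p in [("yellow",(250,264)),("pink",(198,246))]: print(n,ray("top",[p],.14)[0])
for n,p in [("purp1",(299,254)),("purp2",(355,295))]: print(n,ray("top",[p],.134)[0])
E
```

```text
tote centre [ 0.5728 -0.0069  0.05  ] edges [0.249  0.2046 0.2473 0.2033] yaw 0.03307573433136948 0.026858799611168258
tray centre [ 0.5119 -0.3106  0.014 ] edges [0.2393 0.1955 0.2375 0.1963] yaw -0.0024627598721353628 0.0044748620516530295
pan centre [0.494  0.3282 0.058 ] edges [0.1684 0.1579 0.1681 0.1569] yaw -0.13463946509228725 -0.14785788549116027
round cap [0.5968 0.0658 0.146 ]
paste top [ 0.6037 -0.0049  0.05  ]
lever top [ 0.6078 -0.077   0.118 ]
sq cap [ 0.5295 -0.0057  0.14  ]
scene round cap [0.5954 0.0686 0.146 ]
scene lever top [ 0.6071 -0.0756  0.118 ]
scene sq cap [ 0.5313 -0.0051  0.14  ]
sq centre [ 0.53   -0.0061  0.111 ] edges [0.0522 0.0537 0.0538 0.0523] yaw 0.2053160280825953 0.2050891868620167
yellow [ 0.3574 -0.0115  0.14  ]
pink [0.3913 0.0937 0.14  ]
purp1 [ 0.3788 -0.1112  0.134 ]
purp2 [ 0.2992 -0.2245  0.134 ]
```

```bash
cat >> h.py <<'E'
from scipy.spatial.transform import Rotation as R
def plan(target,zdir,show=True):
    """target TCP xyz world, zdir: angle of jaw axis in world xy (mod pi); prints shift in tool axes & rotvec"""
    o=bot.get_obs(); r=R.from_quat(o["tool_rot"]); M=r.as_matrix()
    best=None
    for a in (zdir,zdir+np.pi):
        z=np.array([np.cos(a),np.sin(a),0]);x=np.array([0,0,-1.]);y=np.cross(z,x)
        rv=(r.inv()*R.from_matrix(np.c_[x,y,z])).as_rotvec()
        if best is None or np.linalg.norm(rv)<np.linalg.norm(best): best=rv
    d=M.T@(np.array(target)-o["eef_pos"])
    print("t %.2f"%o["clock"],"pos",np.round(o["eef_pos"],4),"F",np.round(o["ft_force"],1),"w %.4f"%o["grip_width"],"q",np.round(o["joint_pos"],2))
    print("axes x",np.round(M[:,0],3),"y",np.round(M[:,1],3),"z",np.round(M[:,2],3))
    print("shift tool mm",np.round(1000*d,1),"rot deg",np.round(np.degrees(best),2),"rad",np.round(best,4))
E
python3 -c "
from h import *
plan([.6075,-.0765,.35],0)
plan([.6075,-.0765,.35],np.pi/2)"
```

```text
t 0.15 pos [0.22   0.4488 0.404 ] F [0.4 0.2 0.7] w 0.0851 q [ 1.11  0.24  0.    1.34 -0.    1.57]
axes x [-0.001 -0.001 -1.   ] y [-0.898  0.44  -0.   ] z [ 0.44   0.898 -0.002]
shift tool mm [  54.5 -579.2 -301. ] rot deg [ 6.388e+01 -8.000e-02  5.000e-02] rad [ 1.115e+00 -1.400e-03  9.000e-04]
t 0.15 pos [0.22   0.4488 0.404 ] F [0.4 0.2 0.7] w 0.0851 q [ 1.11  0.24  0.    1.34 -0.    1.57]
axes x [-0.001 -0.001 -1.   ] y [-0.898  0.44  -0.   ] z [ 0.44   0.898 -0.002]
shift tool mm [  54.5 -579.2 -301. ] rot deg [-2.612e+01 -9.000e-02 -2.000e-02] rad [-4.558e-01 -1.600e-03 -4.000e-04]
```

Request:
arm_command(
  moves=[0, 0, 0, 0.112, 0, 0, -1, 0, 0, 0, 0.112, 0, 0, -1, 0, 0, 0, 0.112, 0, 0, -1, 0, 0, 0, 0.112, 0, 0, -1, 0, 0, 0, 0.112, 0, 0, -1, 0, 0, 0, 0.112, 0, 0, -1, 0, 0, 0, 0.112, 0, 0, -1, 0, 0, 0, 0.112, 0, 0, -1, 0, 0, 0, 0.112, 0, 0, -1, 0, 0, 0, 0.112, 0, 0, -1],
)

```text
clock: 0.98
eef_pos: [0.2194, 0.4477, 0.3998]
tool_rot: [0.017, 0.708, -0.024, 0.705]
ft_force: [0.7, 0.0, -0.1]
grip_width: 0.0852
```

```bash
python3 -c "
from h import *
plan([.6075,-.0765,.38],0)"
```

```text
t 0.98 pos [0.2194 0.4477 0.3998] F [ 0.7  0.  -0.1] w 0.0852 q [ 1.12  0.25 -0.    1.34 -0.    2.74]
axes x [-0.005 -0.01  -1.   ] y [ 0.058  0.998 -0.01 ] z [ 0.998 -0.059 -0.004]
shift tool mm [  23.2 -500.3  418.2] rot deg [-3.35 -0.27  0.59] rad [-0.0586 -0.0047  0.0103]
```

Request:
arm_command(
  moves=[0.001, -0.0255, 0.0205, -0.003, 0, 0.0005, -1, 0.001, -0.0255, 0.0205, -0.003, 0, 0.0005, -1, 0.001, -0.0255, 0.0205, -0.003, 0, 0.0005, -1, 0.001, -0.0255, 0.0205, -0.003, 0, 0.0005, -1, 0.001, -0.0255, 0.0205, -0.003, 0, 0.0005, -1, 0.001, -0.0255, 0.0205, -0.003, 0, 0.0005, -1, 0.001, -0.0255, 0.0205, -0.003, 0, 0.0005, -1, 0.001, -0.0255, 0.0205, -0.003, 0, 0.0005, -1, 0.001, -0.0255, 0.0205, -0.003, 0, 0.0005, -1, 0.001, -0.0255, 0.0205, -0.003, 0, 0.0005, -1, 0.001, -0.0255, 0.0205, -0.003, 0, 0.0005, -1, 0.001, -0.0255, 0.0205, -0.003, 0, 0.0005, -1, 0.001, -0.0255, 0.0205, -0.003, 0, 0.0005, -1, 0.001, -0.0255, 0.0205, -0.003, 0, 0.0005, -1, 0.001, -0.0255, 0.0205, -0.003, 0, 0.0005, -1, 0.001, -0.0255, 0.0205, -0.003, 0, 0.0005, -1, 0.001, -0.0255, 0.0205, -0.003, 0, 0.0005, -1, 0.001, -0.0255, 0.0205, -0.003, 0, 0.0005, -1, 0.001, -0.0255, 0.0205, -0.003, 0, 0.0005, -1],
)

```text
clock: 2.57
eef_pos: [0.6051, -0.0676, 0.3737]
tool_rot: [-0.004, 0.712, 0.003, 0.702]
ft_force: [1.3, 0.4, 0.4]
grip_width: 0.0853
```

```bash
python3 -c "
from h import *
plan([.6075,-.0765,.35],0)
o=bot.get_obs(); im=bot.camera('wrist'); cv2.imwrite('pics/w1.png',im[:,:,::-1])
W=wristW(o)
for n,P in [('lever',[.6075,-.0765,.118]),('round',[.5965,.067,.146]),('sq',[.53,-.0057,.14]),('paste',[.604,-.005,.05])]: print(n,proj('wrist',P,W))
"
```

```text
t 2.57 pos [ 0.6051 -0.0676  0.3737] F [1.3 0.4 0.4] w 0.0853 q [-0.11  0.48  0.27  1.38 -0.    1.45]
axes x [-0.014 -0.    -1.   ] y [-0.01  1.   -0.  ] z [ 1.     0.01  -0.014]
shift tool mm [23.6 -8.9  2.6] rot deg [ 0.55 -0.79  0.02] rad [ 0.0095 -0.0139  0.0004]
lever [[256.93868786 209.5229939 ]]
round [[241.36101274 -22.65945433]]
sq [[135.64656749 113.64006481]]
paste [[253.9111392  108.67296389]]
```

View pics/w1.png

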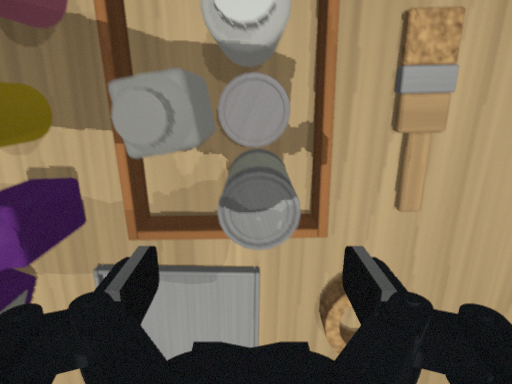

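Request:
arm_command(
  moves=[0.005, -0.0045, 0.0015, 0.005, -0.007, 0, -1, 0.005, -0.0045, 0.002, 0.005, -0.007, 0, -1, 0.01, 0, 0, 0, 0, 0, -1, 0, 0, 0, 0, 0, 0, -1],
)

```text
clock: 2.95
eef_pos: [0.6123, -0.0847, 0.3473]
tool_rot: [0.003, 0.707, -0.005, 0.707]
ft_force: [-1.4, 0.1, -0.9]
grip_width: 0.0857
```

```bash
python3 -c "
from h import *
plan([.608,-.0765,.249],0)
"
```

```text
t 2.95 pos [ 0.6123 -0.0847  0.3473] F [-1.4  0.1 -0.9] w 0.0857 q [-0.14  0.5   0.24  1.31 -0.    1.45]
axes x [-0.001 -0.004 -1.   ] y [ 0.011  1.    -0.004] z [ 1.    -0.011 -0.001]
shift tool mm [98.3  8.6 -4.3] rot deg [-0.63 -0.04  0.21] rad [-0.011  -0.0007  0.0037]
```

Request:
arm_command(
  moves=[0, 0.005, -0.0025, -0.007, 0, 0.002, -1, 0.01, 0.0035, -0.0015, -0.003, 0, 0.001, -1, 0.02, 0, 0, 0, 0, 0, -1, 0.02, 0, 0, 0, 0, 0, -1, 0.02, 0, 0, 0, 0, 0, -1, 0.012, 0, 0, 0, 0, 0, -1, 0.006, 0, 0, 0, 0, 0, -1, 0, 0, 0, 0, 0, 0, -1],
)

```text
clock: 3.62
eef_pos: [0.6044, -0.0669, 0.2614]
tool_rot: [-0.003, 0.706, 0.005, 0.709]
ft_force: [0.1, 0.4, 0.4]
grip_width: 0.0855
```

```bash
python3 -c "
from h import *
plan([.608,-.0765,.249],0)
"
```

```text
t 3.62 pos [ 0.6044 -0.0669  0.2614] F [0.1 0.4 0.4] w 0.0855 q [-0.11  0.54  0.07  1.1   0.    1.45]
axes x [ 0.004  0.002 -1.   ] y [-0.011  1.     0.002] z [1.    0.011 0.004]
shift tool mm [12.4 -9.7  3.4] rot deg [ 0.66  0.25 -0.09] rad [ 0.0115  0.0043 -0.0016]
```

Request:
arm_command(
  moves=[0, -0.005, 0.002, 0.006, 0.002, -0.001, -1],
)

```text
clock: 3.7
eef_pos: [0.606, -0.0705, 0.262]
tool_rot: [-0.002, 0.706, 0.003, 0.708]
ft_force: [0.1, 0.0, 0.6]
grip_width: 0.0855
```

Request:
arm_command(
  moves=[0, 0, 0, 0, 0, 0, -1],
)

```text
clock: 3.78
eef_pos: [0.6064, -0.0707, 0.263]
tool_rot: [-0.002, 0.706, 0.003, 0.708]
ft_force: [-0.2, 0.9, 0.8]
grip_width: 0.0856
```

Request:
arm_command(
  moves=[0, 0, 0, 0, 0, 0, -1],
)

```text
clock: 3.87
eef_pos: [0.6067, -0.0707, 0.2641]
tool_rot: [-0.002, 0.705, 0.003, 0.709]
ft_force: [1.2, -0.3, 0.7]
grip_width: 0.0854
```

```bash
python3 -c "
from h import *
plan([.608,-.0765,.249],0)
"
```

```text
t 3.87 pos [ 0.6067 -0.0707  0.2641] F [ 1.2 -0.3  0.7] w 0.0854 q [-0.12  0.54  0.08  1.1   0.    1.45]
axes x [ 0.005  0.    -1.   ] y [-0.007  1.     0.   ] z [1.    0.007 0.005]
shift tool mm [15.1 -5.8  1.1] rot deg [ 0.42  0.28 -0.03] rad [ 0.0074  0.0049 -0.0005]
```

Request:
arm_command(
  moves=[0.006, -0.004, 0.001, 0.004, 0.003, 0, -1, 0.006, -0.002, 0.0005, 0.003, 0.002, 0, -1, 0.004, 0, 0, 0, 0, 0, -1, 0.001, 0, 0, 0, 0, 0, -1],
)

```text
clock: 4.2
eef_pos: [0.61, -0.0779, 0.249]
tool_rot: [0.0, 0.705, -0.001, 0.709]
ft_force: [-0.3, 0.4, 0.3]
grip_width: 0.0852
```

```bash
python3 -c "
from h import *
plan([.608,-.0765,.249],0)
"
```

```text
t 4.20 pos [ 0.61   -0.0779  0.249 ] F [-0.3  0.4  0.3] w 0.0852 q [-0.13  0.57  0.08  1.08  0.    1.44]
axes x [ 0.006 -0.    -1.   ] y [ 0.001  1.    -0.   ] z [ 1.    -0.001  0.006]
shift tool mm [ 0.   1.4 -2. ] rot deg [-0.06  0.36  0.03] rad [-0.001   0.0062  0.0005]
```

Request:
arm_command(
  moves=[0, 0.001, -0.0015, 0, 0.004, 0, -0.6, 0, 0, 0, 0, 0.002, 0, -0.2, 0, 0, 0, 0, 0, 0, 1, 0, 0, 0, 0, 0, 0, 1, 0, 0, 0, 0, 0, 0, 1, 0, 0, 0, 0, 0, 0, 1, 0, 0, 0, 0, 0, 0, 1, 0, 0, 0, 0, 0, 0, 1],
)

```text
clock: 4.87
eef_pos: [0.608, -0.0772, 0.2484]
tool_rot: [0.0, 0.708, -0.001, 0.706]
ft_force: [0.2, -0.2, -0.5]
grip_width: 0.0628
```

```bash
python3 -c "
from h import *
plan([.608,-.0765,.249],0)
"
```

```text
t 4.87 pos [ 0.608  -0.0772  0.2484] F [ 0.2 -0.2 -0.5] w 0.0628 q [-0.13  0.57  0.07  1.08 -0.    1.45]
axes x [-0.002 -0.001 -1.   ] y [ 0.002  1.    -0.001] z [ 1.    -0.002 -0.002]
shift tool mm [-0.6  0.7 -0. ] rot deg [-0.1  -0.1   0.04] rad [-0.0017 -0.0018  0.0007]
```

Request:
arm_command(
  moves=[-0.004, 0, 0, 0, 0, 0, 1, -0.01, 0, 0, 0, 0, 0, 1, -0.018, 0, 0, 0, 0, 0, 1, -0.02, 0, 0, 0, 0, 0, 1, -0.02, 0, 0, 0, 0, 0, 1, -0.018, 0, 0, 0, 0, 0, 1, -0.01, 0, 0, 0, 0, 0, 1, -0.004, 0, 0, 0, 0, 0, 1, 0, 0, 0, 0, 0, 0, 1],
)

```text
clock: 5.62
eef_pos: [0.6057, -0.0763, 0.3538]
tool_rot: [0.001, 0.714, 0.0, 0.701]
ft_force: [0.0, -0.2, -4.2]
grip_width: 0.0628
```

```bash
python3 -c "
from h import *
plan([.512,-.386,.35],0)
im=bot.camera('wrist'); cv2.imwrite('pics/w2.png',im[:,:,::-1])
"
```

```text
t 5.62 pos [ 0.6057 -0.0763  0.3538] F [ 0.  -0.2 -4.2] w 0.0628 q [-0.13  0.49  0.24  1.34  0.    1.45]
axes x [-0.018  0.002 -1.   ] y [0.001 1.    0.002] z [ 1.    -0.001 -0.018]
shift tool mm [   4.7 -309.8  -93.3] rot deg [-0.06 -1.04 -0.13] rad [-0.001  -0.0182 -0.0023]
```

View pics/w2.png

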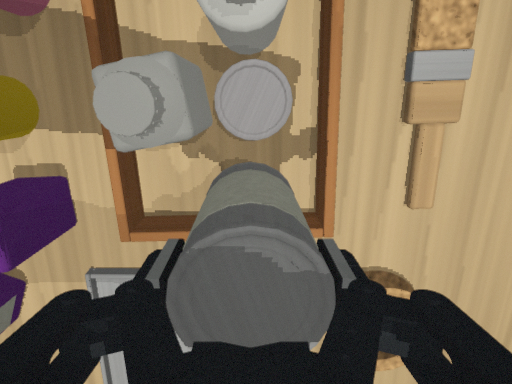

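Request:
arm_command(
  moves=[0, -0.005, -0.0015, 0, -0.004, 0, 1, 0, -0.012, -0.0035, 0, -0.004, 0, 1, 0, -0.02, -0.006, 0, -0.004, 0, 1, 0, -0.024, -0.0072, 0, -0.003, 0, 1, 0, -0.024, -0.0072, 0, -0.002, 0, 1, 0, -0.024, -0.0072, 0, 0, 0, 1, 0, -0.024, -0.0072, 0, 0, 0, 1, 0, -0.024, -0.0072, 0, 0, 0, 1, 0, -0.024, -0.0072, 0, 0, 0, 1, 0, -0.024, -0.0072, 0, 0, 0, 1, 0, -0.024, -0.0072, 0, 0, 0, 1, 0, -0.024, -0.0072, 0, 0, 0, 1, 0, -0.02, -0.006, 0, 0, 0, 1, 0, -0.013, -0.004, 0, 0, 0, 1, 0, -0.006, -0.002, 0, 0, 0, 1, 0, -0.002, 0, 0, 0, 0, 1, 0, 0, 0, 0, 0, 0, 1],
)

```text
clock: 7.08
eef_pos: [0.499, -0.3945, 0.3313]
tool_rot: [0.007, 0.719, 0.002, 0.695]
ft_force: [0.0, 0.2, -4.0]
grip_width: 0.063
```

```bash
python3 -c "
from h import *
plan([.512,-.386,.2465],0)
im=bot.camera('top'); cv2.imwrite('pics/t2.png',im[:,:,::-1])
"
```

```text
t 7.08 pos [ 0.499  -0.3945  0.3313] F [ 0.   0.2 -4. ] w 0.0630 q [-0.67  0.57  0.3   1.34 -0.01  0.91]
axes x [-0.035  0.013 -0.999] y [0.008 1.    0.013] z [ 0.999 -0.008 -0.035]
shift tool mm [84.4  7.5 15.9] rot deg [-0.45 -2.02 -0.73] rad [-0.0078 -0.0352 -0.0128]
```

View pics/t2.png

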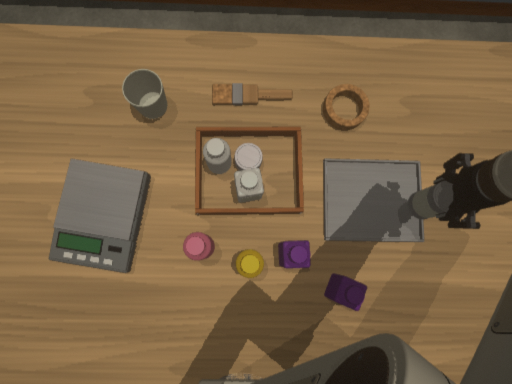

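Request:
arm_command(
  moves=[0.002, 0.002, 0.004, -0.002, -0.008, -0.003, 1, 0.008, 0.003, 0.005, -0.002, -0.01, -0.004, 1, 0.012, 0.001, 0.002, -0.002, -0.01, -0.003, 1, 0.015, 0, 0.001, 0, -0.005, 0, 1, 0.012, 0, 0, 0, 0, 0, 1, 0.006, 0, 0, 0, 0, 0, 1, 0.002, 0, 0, 0, 0, 0, 1],
)

```text
clock: 7.72
eef_pos: [0.5163, -0.3792, 0.2731]
tool_rot: [-0.003, 0.705, 0.005, 0.709]
ft_force: [-0.2, 0.7, -3.8]
grip_width: 0.063
```

```bash
python3 -c "
from h import *
plan([.512,-.386,.2455],0)
"
```

```text
t 7.72 pos [ 0.5163 -0.3792  0.2731] F [-0.2  0.7 -3.8] w 0.0630 q [-0.63  0.59  0.2   1.17  0.01  0.92]
axes x [ 0.005  0.003 -1.   ] y [-0.012  1.     0.003] z [1.    0.012 0.005]
shift tool mm [27.6 -6.8 -4.6] rot deg [ 0.68  0.3  -0.16] rad [ 0.0118  0.0053 -0.0028]
```

Request:
arm_command(
  moves=[0.004, -0.003, -0.002, 0.005, 0.003, -0.001, 1, 0.008, -0.002, -0.001, 0.003, 0.002, 0, 1, 0.006, 0, 0, 0, 0, 0, 1, 0.003, 0, 0, 0, 0, 0, 1, 0.0015, 0, 0, 0, 0, 0, 1],
)

```text
clock: 8.13
eef_pos: [0.5148, -0.3831, 0.2501]
tool_rot: [-0.002, 0.706, 0.002, 0.708]
ft_force: [0.1, 0.1, -4.0]
grip_width: 0.0633
```

```bash
python3 -c "
from h import *
plan([.512,-.386,.2455],0)
"
```

```text
t 8.13 pos [ 0.5148 -0.3831  0.2501] F [ 0.1  0.1 -4. ] w 0.0633 q [-0.64  0.62  0.17  1.12  0.    0.92]
axes x [ 0.002  0.001 -1.   ] y [-0.006  1.     0.001] z [1.    0.006 0.002]
shift tool mm [ 4.6 -2.9 -2.8] rot deg [ 0.36  0.11 -0.03] rad [ 0.0062  0.002  -0.0005]
```

Request:
arm_command(
  moves=[0.0018, 0, 0, 0, 0, 0, 1, 0.0015, 0, 0, 0, 0, 0, 1],
)

```text
clock: 8.3
eef_pos: [0.5147, -0.3835, 0.2466]
tool_rot: [-0.002, 0.706, 0.002, 0.708]
ft_force: [-0.2, 0.1, -4.5]
grip_width: 0.0632
```

Request:
arm_command(
  moves=[0.0012, 0, 0, 0, 0, 0, 1, 0.0008, 0, 0, 0, 0, 0, 1],
)

```text
clock: 8.47
eef_pos: [0.5147, -0.3837, 0.2453]
tool_rot: [-0.002, 0.706, 0.002, 0.708]
ft_force: [-2.2, 1.8, 3.4]
grip_width: 0.063
```

Request:
arm_command(
  moves=[0, 0, 0, 0, 0, 0, 0, 0, 0, 0, 0, 0, 0, -0.4, 0, 0, 0, 0, 0, 0, -1, 0, 0, 0, 0, 0, 0, -1, 0, 0, 0, 0, 0, 0, -1, 0, 0, 0, 0, 0, 0, -1, -0.004, 0, 0, 0, 0, 0, -1, -0.01, 0, 0, 0, 0, 0, -1, -0.02, 0, 0, 0, 0, 0, -1, -0.025, 0, 0, 0, 0, 0, -1, -0.025, 0, 0, 0, 0, 0, -1, -0.015, 0, 0, 0, 0, 0, -1, -0.005, 0, 0, 0, 0, 0, -1],
)

```text
clock: 9.55
eef_pos: [0.5145, -0.3838, 0.3603]
tool_rot: [-0.003, 0.704, 0.0, 0.71]
ft_force: [0.5, 0.0, 0.2]
grip_width: 0.0853
```

```bash
python3 -c "
from h import *
plan([.530,-.0057,.36],0.205)
o=bot.get_obs();im=bot.camera('wrist'); cv2.imwrite('pics/w3.png',im[:,:,::-1]);print(proj('wrist',[.5147,-.3837,.115],wristW(o)))
"
```

```text
t 9.55 pos [ 0.5145 -0.3838  0.3603] F [0.5 0.  0.2] w 0.0853 q [-0.64  0.54  0.34  1.36  0.    0.92]
axes x [ 0.009 -0.004 -1.   ] y [-0.005  1.    -0.004] z [1.    0.005 0.009]
shift tool mm [ -1.3 378.   17.5] rot deg [-11.45   0.47   0.3 ] rad [-0.1998  0.0082  0.0053]
[[246.57354483 201.29058768]]
```

View pics/w3.png

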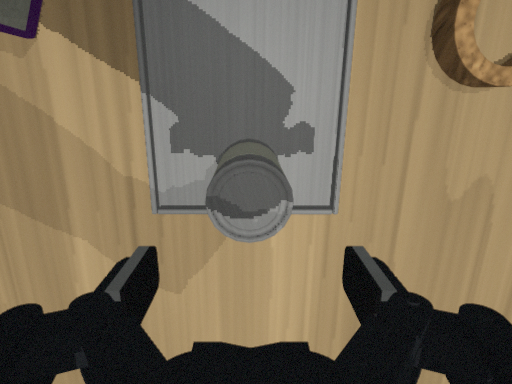

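Request:
arm_command(
  moves=[0, 0.008, 0.0005, 0, 0.002, 0, -1, 0, 0.016, 0.0008, 0, 0.002, 0, -1, 0, 0.024, 0.001, 0, 0.002, 0, -1, 0, 0.028, 0.0012, 0, 0, 0, -1, 0, 0.028, 0.0012, 0, 0, 0, -1, 0, 0.028, 0.0012, 0, 0, 0, -1, 0, 0.028, 0.0012, 0, 0, 0, -1, 0, 0.028, 0.0012, 0, 0, 0, -1, 0, 0.028, 0.0012, 0, 0, 0, -1, 0, 0.028, 0.0012, 0, 0, 0, -1, 0, 0.028, 0.0012, 0, 0, 0, -1, 0, 0.028, 0.0012, 0, 0, 0, -1, 0, 0.024, 0.001, 0, 0, 0, -1, 0, 0.02, 0.001, 0, 0, 0, -1, 0, 0.014, 0, 0, 0, 0, -1, 0, 0.007, 0, 0, 0, 0, -1, 0, 0.002, 0, 0, 0, 0, -1, 0, 0, 0, 0, 0, 0, -1],
)

```text
clock: 11.1
eef_pos: [0.5181, 0.008, 0.3386]
tool_rot: [-0.001, 0.718, 0.004, 0.696]
ft_force: [0.9, -0.5, 0.3]
grip_width: 0.0856
```

```bash
python3 -c "
from h import *
plan([.530,-.0057,.36],0.205)
o=bot.get_obs();im=bot.camera('wrist'); cv2.imwrite('pics/w4.png',im[:,:,::-1]);print(proj('wrist',[[.53,-.0057,.14],[.604,-.005,.05],[.5965,.067,.146]],wristW(o)))
"
```

```text
t 11.10 pos [0.5181 0.008  0.3386] F [ 0.9 -0.5  0.3] w 0.0856 q [ 0.01  0.33 -0.05  1.22  0.    1.58]
axes x [-0.032  0.003 -0.999] y [-0.006  1.     0.004] z [ 0.999  0.007 -0.032]
shift tool mm [-21.8 -13.7  11.1] rot deg [-11.38  -1.79  -0.38] rad [-0.1985 -0.0312 -0.0067]
[[279.69294694 252.17557372]
 [360.44424867 203.92511022]
 [419.35831974 128.6914134 ]]
```

View pics/w4.png

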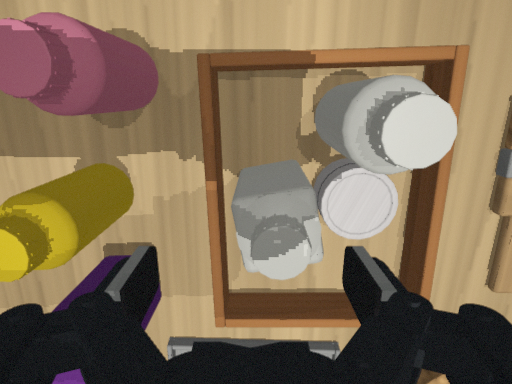

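Request:
arm_command(
  moves=[0, -0.004, 0.004, -0.05, -0.01, -0.002, -1, 0, -0.004, 0.003, -0.07, -0.01, -0.002, -1, 0, -0.001, 0.001, -0.05, -0.008, -0.002, -1, 0, 0, 0, -0.015, 0, 0, -1, 0, 0, 0, 0, 0, 0, -1],
)

```text
clock: 11.57
eef_pos: [0.5263, -0.0059, 0.3371]
tool_rot: [-0.068, 0.706, 0.067, 0.702]
ft_force: [-0.3, -0.2, 0.1]
grip_width: 0.0853
```

```bash
python3 -c "
from h import *
plan([.530,-.0057,.252],0.205)
"
```

```text
t 11.57 pos [ 0.5263 -0.0059  0.3371] F [-0.3 -0.2  0.1] w 0.0853 q [-0.01  0.33 -0.05  1.19 -0.    1.37]
axes x [-0.005 -0.002 -1.   ] y [-0.191  0.982 -0.001] z [ 0.982  0.191 -0.005]
shift tool mm [85.1 -0.4  4.1] rot deg [-0.75 -0.29  0.06] rad [-0.013 -0.005  0.001]
```

Request:
arm_command(
  moves=[0.005, 0, 0.002, -0.006, -0.003, 0, -1, 0.012, 0, 0.001, -0.005, 0, 0, -1, 0.018, 0, 0, 0, 0, 0, -1, 0.018, 0, 0, 0, 0, 0, -1, 0.014, 0, 0, 0, 0, 0, -1, 0.008, 0, 0, 0, 0, 0, -1, 0.003, 0, 0, 0, 0, 0, -1, 0, 0, 0, 0, 0, 0, -1],
)

```text
clock: 12.23
eef_pos: [0.5299, -0.0085, 0.2552]
tool_rot: [-0.069, 0.704, 0.068, 0.704]
ft_force: [0.9, 0.0, 0.6]
grip_width: 0.0855
```

```bash
python3 -c "
from h import *
plan([.530,-.0057,.252],0.205)
"
```

```text
t 12.23 pos [ 0.5299 -0.0085  0.2552] F [0.9 0.  0.6] w 0.0855 q [-0.02  0.41 -0.16  0.99 -0.    1.36]
axes x [ 0.001 -0.002 -1.   ] y [-0.192  0.981 -0.002] z [0.981 0.192 0.   ]
shift tool mm [3.2 2.7 0.7] rot deg [-0.68  0.01  0.1 ] rad [-0.0118  0.0002  0.0017]
```

Request:
arm_command(
  moves=[0.002, 0.0015, 0.0005, -0.006, 0, 0.001, -1, 0.0005, 0, 0, 0, 0, 0, -0.4, 0, 0, 0, 0, 0, 0, 0, 0, 0, 0, 0, 0, 0, 1, 0, 0, 0, 0, 0, 0, 1, 0, 0, 0, 0, 0, 0, 1, 0, 0, 0, 0, 0, 0, 1, 0, 0, 0, 0, 0, 0, 1],
)

```text
clock: 12.9
eef_pos: [0.5308, -0.0068, 0.2549]
tool_rot: [-0.071, 0.702, 0.07, 0.705]
ft_force: [0.1, -0.3, -3.4]
grip_width: 0.0571
```

```bash
python3 -c "
from h import *
plan([.530,-.0057,.36],0.205)
"
```

```text
t 12.90 pos [ 0.5308 -0.0068  0.2549] F [ 0.1 -0.3 -3.4] w 0.0571 q [-0.01  0.41 -0.16  0.99 -0.    1.36]
axes x [ 0.004 -0.001 -1.   ] y [-0.198  0.98  -0.001] z [0.98  0.198 0.003]
shift tool mm [-105.1    1.1   -0.2] rot deg [-0.33  0.2   0.07] rad [-0.0057  0.0034  0.0013]
```

Request:
arm_command(
  moves=[-0.004, 0, 0, 0, 0, 0, 1, -0.01, 0, 0, 0, 0, 0, 1, -0.018, 0, 0, 0, 0, 0, 1, -0.02, 0, 0, 0, 0, 0, 1, -0.02, 0, 0, 0, 0, 0, 1, -0.018, 0, 0, 0, 0, 0, 1, -0.01, 0, 0, 0, 0, 0, 1, -0.004, 0, 0, 0, 0, 0, 1, 0, 0, 0, 0.05, 0, 0, 1, 0, 0, 0, 0.08, 0, 0, 1, 0, 0, 0, 0.06, 0, 0, 1, 0, 0, 0, 0.01, 0, 0, 1],
)

```text
clock: 13.9
eef_pos: [0.5292, -0.0067, 0.3693]
tool_rot: [0.003, 0.706, -0.004, 0.708]
ft_force: [-0.1, -0.4, -2.3]
grip_width: 0.0568
```

```bash
python3 -c "
from h import *
plan([.512,-.3106,.355],0)
"
```

```text
t 13.90 pos [ 0.5292 -0.0067  0.3693] F [-0.1 -0.4 -2.3] w 0.0568 q [-0.01  0.31  0.01  1.26 -0.    1.57]
axes x [ 0.004 -0.001 -1.   ] y [ 0.01   1.    -0.001] z [ 1.    -0.01   0.004]
shift tool mm [  14.4 -304.   -14.3] rot deg [-0.55  0.22  0.03] rad [-0.0096  0.0038  0.0006]
```

Request:
arm_command(
  moves=[0, -0.005, 0, -0.002, 0, 0, 1, 0, -0.012, 0, -0.002, 0, 0, 1, 0, -0.02, 0, -0.002, 0, 0, 1, 0, -0.024, 0, -0.002, -0.002, 0, 1, 0, -0.024, 0, 0, -0.002, 0, 1, 0, -0.024, 0, 0, -0.002, 0, 1, 0, -0.024, 0, 0, -0.002, 0, 1, 0, -0.024, 0, 0, -0.002, 0, 1, 0, -0.024, 0, 0, -0.002, 0, 1, 0, -0.024, 0, 0, -0.002, 0, 1, 0, -0.024, -0.001, 0, -0.002, 0, 1, 0, -0.024, -0.001, 0, 0, 0, 1, 0, -0.02, 0, 0, 0, 0, 1, 0, -0.012, 0, 0, 0, 0, 1, 0, -0.006, 0, 0, 0, 0, 1, 0, -0.002, 0, 0, 0, 0, 1, 0, 0, 0, 0, 0, 0, 1],
)

```text
clock: 15.32
eef_pos: [0.5268, -0.3167, 0.3641]
tool_rot: [-0.008, 0.704, 0.01, 0.71]
ft_force: [0.1, -0.6, -3.6]
grip_width: 0.0569
```

```bash
python3 -c "
from h import *
plan([.512,-.309,.2525],0)
"
```

```text
t 15.32 pos [ 0.5268 -0.3167  0.3641] F [ 0.1 -0.6 -3.6] w 0.0569 q [-0.54  0.49  0.26  1.33  0.01  1.  ]
axes x [ 0.009  0.003 -1.   ] y [-0.025  1.     0.002] z [1.    0.025 0.009]
shift tool mm [111.5   7.8 -15.6] rot deg [ 1.41  0.51 -0.15] rad [ 0.0246  0.0089 -0.0025]
```

Request:
arm_command(
  moves=[0.004, 0.003, -0.005, 0.008, 0.004, -0.001, 1, 0.01, 0.002, -0.005, 0.008, 0.003, 0, 1, 0.018, 0.001, -0.002, 0.004, 0, 0, 1, 0.02, 0, 0, 0, 0, 0, 1, 0.02, 0, 0, 0, 0, 0, 1, 0.014, 0, 0, 0, 0, 0, 1, 0.006, 0, 0, 0, 0, 0, 1, 0.002, 0, 0, 0, 0, 0, 1],
)

```text
clock: 15.98
eef_pos: [0.5138, -0.2996, 0.2681]
tool_rot: [-0.004, 0.706, 0.007, 0.708]
ft_force: [0.6, -0.1, -2.0]
grip_width: 0.0569
```

```bash
python3 -c "
from h import *
plan([.512,-.309,.2525],0)
"
```

```text
t 15.98 pos [ 0.5138 -0.2996  0.2681] F [ 0.6 -0.1 -2. ] w 0.0569 q [-0.53  0.51  0.04  1.1   0.    1.03]
axes x [ 0.002  0.004 -1.   ] y [-0.016  1.     0.004] z [1.    0.016 0.002]
shift tool mm [15.6 -9.5 -2. ] rot deg [ 0.89  0.11 -0.22] rad [ 0.0155  0.002  -0.0038]
```

Request:
arm_command(
  moves=[0.003, -0.004, -0.001, 0.008, 0.001, -0.002, 1, 0.004, -0.003, 0, 0.004, 0, -0.001, 1, 0.003, 0, 0, 0, 0, 0, 1, 0.001, 0, 0, 0, 0, 0, 1],
)

```text
clock: 16.32
eef_pos: [0.5136, -0.3055, 0.2584]
tool_rot: [-0.002, 0.706, 0.002, 0.708]
ft_force: [0.5, 0.3, -2.5]
grip_width: 0.0574
```

```bash
python3 -c "
from h import *
plan([.512,-.309,.2525],0)
"
```

```text
t 16.32 pos [ 0.5136 -0.3055  0.2584] F [ 0.5  0.3 -2.5] w 0.0574 q [-0.54  0.53  0.04  1.08  0.    1.03]
axes x [ 0.003 -0.001 -1.   ] y [-0.005  1.    -0.001] z [1.    0.005 0.003]
shift tool mm [ 5.9 -3.4 -1.7] rot deg [0.29 0.18 0.04] rad [0.005  0.0031 0.0007]
```

Request:
arm_command(
  moves=[0.0015, -0.0015, 0, 0.002, 0.001, 0, 1, 0.0015, 0, 0, 0, 0, 0, 1, 0.001, 0, 0, 0, 0, 0, 1],
)

```text
clock: 16.57
eef_pos: [0.5142, -0.308, 0.2556]
tool_rot: [-0.002, 0.705, -0.0, 0.709]
ft_force: [0.0, 0.1, -2.4]
grip_width: 0.0571
```

Request:
arm_command(
  moves=[0.001, 0, 0, 0, 0, 0, 1, 0.0008, 0, 0, 0, 0, 0, 1],
)

```text
clock: 16.73
eef_pos: [0.5143, -0.3083, 0.254]
tool_rot: [-0.002, 0.705, -0.0, 0.709]
ft_force: [0.2, 1.4, -2.2]
grip_width: 0.0572
```

Request:
arm_command(
  moves=[0.001, 0, 0, 0, 0, 0, 1, 0.0008, 0, 0, 0, 0, 0, 1],
)

```text
clock: 16.9
eef_pos: [0.5144, -0.3084, 0.2522]
tool_rot: [-0.002, 0.705, -0.001, 0.709]
ft_force: [0.9, -0.9, -2.2]
grip_width: 0.0569
```

Request:
arm_command(
  moves=[0.001, 0, 0, 0, 0, 0, 1],
)

```text
clock: 16.98
eef_pos: [0.5144, -0.3085, 0.2513]
tool_rot: [-0.002, 0.705, -0.001, 0.709]
ft_force: [-2.2, -0.7, 8.9]
grip_width: 0.057
```

Request:
arm_command(
  moves=[-0.0005, 0, 0, 0, 0, 0, 0.5, 0, 0, 0, 0, 0, 0, -0.2, 0, 0, 0, 0, 0, 0, -1, 0, 0, 0, 0, 0, 0, -1, 0, 0, 0, 0, 0, 0, -1, 0, 0, 0, 0, 0, 0, -1, -0.004, 0, 0, 0, 0, 0, -1, -0.01, 0, 0, 0, 0, 0, -1, -0.02, 0, 0, 0, 0, 0, -1, -0.025, 0, 0, 0, 0, 0, -1, -0.025, 0, 0, 0, 0, 0, -1, -0.015, 0, 0, 0, 0, 0, -1, -0.005, 0, 0, 0, 0, 0, -1],
)

```text
clock: 18.07
eef_pos: [0.5135, -0.3077, 0.3644]
tool_rot: [-0.002, 0.704, -0.001, 0.71]
ft_force: [-0.5, -0.8, -0.2]
grip_width: 0.085
```

```bash
python3 -c "
from h import *
plan([.5965,.067,.37],0)
"
```

```text
t 18.07 pos [ 0.5135 -0.3077  0.3644] F [-0.5 -0.8 -0.2] w 0.0850 q [-0.54  0.45  0.2   1.31  0.    1.03]
axes x [ 0.008 -0.004 -1.   ] y [-0.002  1.    -0.004] z [1.    0.002 0.008]
shift tool mm [ -6.4 374.5  83.7] rot deg [0.11 0.43 0.22] rad [0.0019 0.0075 0.0039]
```

Request:
arm_command(
  moves=[0, 0.008, 0.002, 0, 0.002, 0, -1, 0, 0.016, 0.004, 0, 0.002, 0, -1, -0.001, 0.024, 0.0055, 0, 0, 0, -1, -0.001, 0.027, 0.006, 0, 0, 0, -1, -0.001, 0.027, 0.006, 0, 0, 0, -1, -0.001, 0.027, 0.006, 0, -0.002, 0, -1, -0.001, 0.027, 0.006, 0, -0.002, 0, -1, -0.001, 0.027, 0.006, 0, -0.002, 0, -1, -0.001, 0.027, 0.006, 0, -0.002, 0, -1, -0.001, 0.027, 0.006, 0, -0.002, 0, -1, -0.001, 0.027, 0.006, 0, 0, 0, -1, -0.001, 0.027, 0.006, 0, 0, 0, -1, 0, 0.024, 0.0055, 0, 0, 0, -1, 0, 0.02, 0.004, 0, 0, 0, -1, 0, 0.014, 0.003, 0, 0, 0, -1, 0, 0.007, 0.0015, 0, 0, 0, -1, 0, 0.002, 0, 0, 0, 0, -1, 0, 0, 0, 0, 0, 0, -1],
)

```text
clock: 19.57
eef_pos: [0.5909, 0.0756, 0.3611]
tool_rot: [-0.002, 0.709, 0.0, 0.705]
ft_force: [0.3, -0.6, -0.2]
grip_width: 0.0856
```

```bash
python3 -c "
from h import *
plan([.5965,.067,.255],0)
o=bot.get_obs();im=bot.camera('wrist'); cv2.imwrite('pics/w5.png',im[:,:,::-1]);print(proj('wrist',[[.604,-.005,.05],[.5965,.067,.146]],wristW(o)))
"
```

```text
t 19.57 pos [0.5909 0.0756 0.3611] F [ 0.3 -0.6 -0.2] w 0.0856 q [ 0.13  0.45  0.2   1.32 -0.    1.7 ]
axes x [-0.006 -0.003 -1.   ] y [-0.003  1.    -0.003] z [ 1.     0.003 -0.006]
shift tool mm [106.1  -8.3   6.2] rot deg [ 0.17 -0.34  0.16] rad [ 0.003  -0.0059  0.0028]
[[264.25137375 257.63024359]
 [259.84808871 230.22806227]]
```

View pics/w5.png

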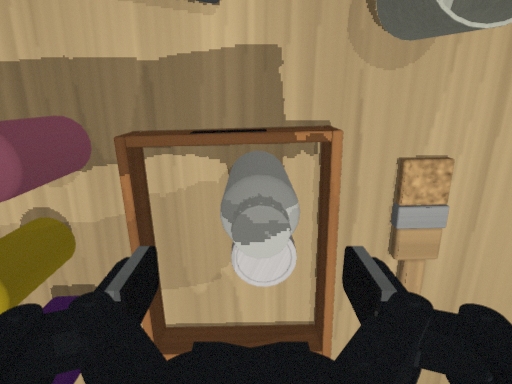

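Request:
arm_command(
  moves=[0.005, -0.004, 0.003, 0.001, -0.003, 0.001, -1, 0.012, -0.002, 0.002, 0.001, -0.002, 0.001, -1, 0.02, -0.001, 0, 0, 0, 0, -1, 0.02, 0, 0, 0, 0, 0, -1, 0.018, 0, 0, 0, 0, 0, -1, 0.01, 0, 0, 0, 0, 0, -1, 0.004, 0, 0, 0, 0, 0, -1, 0, 0, 0, 0, 0, 0, -1],
)

```text
clock: 20.28
eef_pos: [0.5964, 0.0563, 0.2681]
tool_rot: [0.004, 0.706, -0.006, 0.708]
ft_force: [-0.7, -0.5, 1.1]
grip_width: 0.0854
```

```bash
python3 -c "
from h import *
plan([.5965,.067,.255],0)
"
```

```text
t 20.28 pos [0.5964 0.0563 0.2681] F [-0.7 -0.5  1.1] w 0.0854 q [ 0.09  0.52  0.05  1.1  -0.    1.68]
axes x [ 0.003 -0.003 -1.   ] y [ 0.015  1.    -0.003] z [ 1.    -0.015  0.003]
shift tool mm [13.  10.7 -0.1] rot deg [-0.83  0.18  0.18] rad [-0.0145  0.0031  0.0032]
```

Request:
arm_command(
  moves=[0.002, 0.004, 0, -0.006, 0.002, 0.001, -1, 0.003, 0.003, 0, -0.004, 0, 0, -1, 0.003, 0.001, 0, 0, 0, 0, -1, 0.001, 0, 0, 0, 0, 0, -1],
)

```text
clock: 20.62
eef_pos: [0.5975, 0.0628, 0.2605]
tool_rot: [0.002, 0.705, -0.003, 0.709]
ft_force: [0.0, -0.4, -0.5]
grip_width: 0.0856
```

```bash
python3 -c "
from h import *
plan([.5965,.067,.255],0)
"
```

```text
t 20.62 pos [0.5975 0.0628 0.2605] F [ 0.  -0.4 -0.5] w 0.0856 q [ 0.11  0.53  0.05  1.08 -0.    1.68]
axes x [ 0.005 -0.002 -1.   ] y [ 0.007  1.    -0.002] z [ 1.    -0.007  0.005]
shift tool mm [ 5.5  4.2 -1.1] rot deg [-0.4   0.27  0.11] rad [-0.007   0.0047  0.0019]
```

Request:
arm_command(
  moves=[0.002, 0.0035, -0.0005, -0.004, 0.002, 0.001, -1, 0.002, 0.001, -0.0005, -0.002, 0.001, 0, -1, 0.001, 0, 0, 0, 0, 0, -0.4, 0, 0, 0, 0, 0, 0, 0, 0, 0, 0, 0, 0, 0, 1, 0, 0, 0, 0, 0, 0, 1, 0, 0, 0, 0, 0, 0, 1, 0, 0, 0, 0, 0, 0, 1, 0, 0, 0, 0, 0, 0, 1],
)

```text
clock: 21.37
eef_pos: [0.5968, 0.0689, 0.257]
tool_rot: [-0.001, 0.705, 0.0, 0.709]
ft_force: [-0.4, -0.1, -0.2]
grip_width: 0.0584
```

```bash
python3 -c "
from h import *
plan([.5965,.067,.255],0)
"
```

```text
t 21.37 pos [0.5968 0.0689 0.257 ] F [-0.4 -0.1 -0.2] w 0.0584 q [ 0.12  0.53  0.04  1.08 -0.    1.68]
axes x [ 0.005 -0.001 -1.   ] y [-0.002  1.    -0.001] z [1.    0.002 0.005]
shift tool mm [ 2.  -1.9 -0.3] rot deg [0.09 0.26 0.04] rad [0.0015 0.0046 0.0007]
```

Request:
arm_command(
  moves=[-0.004, 0, 0, 0, 0, 0, 1, -0.01, 0, 0, 0, 0, 0, 1, -0.018, 0, 0, 0, 0, 0, 1, -0.02, 0, 0, 0, 0, 0, 1, -0.02, 0, 0, 0, 0, 0, 1, -0.018, 0, 0, 0, 0, 0, 1, -0.01, 0, 0, 0, 0, 0, 1, -0.004, 0, 0, 0, 0, 0, 1, 0, 0, 0, 0, 0, 0, 1],
)

```text
clock: 22.12
eef_pos: [0.5946, 0.0685, 0.364]
tool_rot: [-0.001, 0.71, -0.0, 0.704]
ft_force: [0.8, 0.7, -3.8]
grip_width: 0.0585
```

```bash
python3 -c "
from h import *
plan([.513,-.2335,.355],0)
"
```

```text
t 22.12 pos [0.5946 0.0685 0.364 ] F [ 0.8  0.7 -3.8] w 0.0585 q [ 0.11  0.46  0.21  1.33 -0.    1.68]
axes x [-0.007 -0.002 -1.   ] y [-0.001  1.    -0.002] z [ 1.     0.001 -0.007]
shift tool mm [  10.1 -301.9  -81.9] rot deg [ 0.06 -0.43  0.09] rad [ 0.001  -0.0075  0.0016]
```

Request:
arm_command(
  moves=[0, -0.005, -0.001, 0, -0.002, 0, 1, 0, -0.012, -0.003, 0, -0.002, 0, 1, 0, -0.02, -0.005, 0, -0.002, 0, 1, 0, -0.024, -0.006, 0, 0, 0, 1, 0, -0.024, -0.006, 0, 0, 0, 1, 0, -0.024, -0.006, 0, 0, 0, 1, 0, -0.024, -0.006, 0, 0, 0, 1, 0, -0.024, -0.006, 0, 0, 0, 1, 0, -0.024, -0.006, 0, 0, 0, 1, 0, -0.024, -0.006, 0, 0, 0, 1, 0, -0.024, -0.006, 0, 0, 0, 1, 0, -0.018, -0.004, 0, 0, 0, 1, 0, -0.012, -0.003, 0, 0, 0, 1, 0, -0.007, -0.002, 0, 0, 0, 1, 0, -0.004, 0, 0, 0, 0, 1, 0, -0.002, 0, 0, 0, 0, 1, 0, 0, 0, 0, 0, 0, 1],
)

```text
clock: 23.53
eef_pos: [0.5131, -0.2261, 0.347]
tool_rot: [0.002, 0.719, -0.001, 0.695]
ft_force: [-0.5, 0.2, -3.5]
grip_width: 0.0583
```

```bash
python3 -c "
from h import *
plan([.513,-.2335,.254],0)
"
```

```text
t 23.53 pos [ 0.5131 -0.2261  0.347 ] F [-0.5  0.2 -3.5] w 0.0583 q [-0.41  0.4   0.08  1.28 -0.01  1.16]
axes x [-0.035  0.001 -0.999] y [0.005 1.    0.001] z [ 0.999 -0.005 -0.035]
shift tool mm [93.  -7.5  3.3] rot deg [-0.26 -2.01 -0.05] rad [-0.0045 -0.0352 -0.0009]
```

Request:
arm_command(
  moves=[0.002, -0.002, 0, -0.002, -0.009, 0, 1, 0.008, -0.0015, 0, 0, -0.01, 0, 1, 0.016, -0.001, 0, 0, -0.01, 0, 1, 0.018, 0, 0, 0, -0.005, 0, 1, 0.016, 0, 0, 0, 0, 0, 1, 0.01, 0, 0, 0, 0, 0, 1, 0.004, 0, 0, 0, 0, 0, 1, 0.001, 0, 0, 0, 0, 0, 1],
)

```text
clock: 24.2
eef_pos: [0.5154, -0.2249, 0.2696]
tool_rot: [-0.003, 0.705, 0.004, 0.71]
ft_force: [0.7, -0.9, -3.2]
grip_width: 0.0584
```

```bash
python3 -c "
from h import *
plan([.513,-.2335,.254],0)
"
```

```text
t 24.20 pos [ 0.5154 -0.2249  0.2696] F [ 0.7 -0.9 -3.2] w 0.0584 q [-0.41  0.45 -0.06  1.06  0.    1.15]
axes x [ 0.007  0.001 -1.   ] y [-0.01   1.     0.001] z [1.    0.01  0.007]
shift tool mm [15.6 -8.6 -2.6] rot deg [ 0.56  0.41 -0.07] rad [ 0.0098  0.0072 -0.0012]
```

Request:
arm_command(
  moves=[0.002, -0.004, -0.001, 0.005, 0.003, 0, 1, 0.003, -0.003, -0.001, 0.003, 0.003, 0, 1, 0.003, -0.001, 0, 0, 0, 0, 1, 0.001, 0, 0, 0, 0, 0, 1],
)

```text
clock: 24.53
eef_pos: [0.5146, -0.2327, 0.2617]
tool_rot: [-0.001, 0.706, 0.001, 0.708]
ft_force: [0.4, 0.2, -3.0]
grip_width: 0.0585
```

```bash
python3 -c "
from h import *
plan([.513,-.2335,.254],0)
"
```

```text
t 24.53 pos [ 0.5146 -0.2327  0.2617] F [ 0.4  0.2 -3. ] w 0.0585 q [-0.42  0.46 -0.06  1.04  0.    1.14]
axes x [ 0.004 -0.    -1.   ] y [-0.004  1.    -0.   ] z [1.    0.004 0.004]
shift tool mm [ 7.7 -0.8 -1.6] rot deg [0.22 0.21 0.01] rad [0.0039 0.0037 0.0002]
```

Request:
arm_command(
  moves=[0.0025, 0, 0, 0, 0.001, 0, 1, 0.002, 0, 0, 0, 0, 0, 1, 0.0015, 0, 0, 0, 0, 0, 1],
)

```text
clock: 24.78
eef_pos: [0.5151, -0.2334, 0.2565]
tool_rot: [-0.002, 0.705, 0.001, 0.709]
ft_force: [0.3, -0.1, -3.3]
grip_width: 0.0579
```

Request:
arm_command(
  moves=[0.001, 0, 0, 0, 0, 0, 1],
)

```text
clock: 24.87
eef_pos: [0.5151, -0.2335, 0.2554]
tool_rot: [-0.002, 0.705, 0.001, 0.709]
ft_force: [-0.1, 0.5, -4.0]
grip_width: 0.0583
```

Request:
arm_command(
  moves=[0.001, 0, 0, 0, 0, 0, 1],
)

```text
clock: 24.95
eef_pos: [0.5151, -0.2335, 0.2543]
tool_rot: [-0.001, 0.705, 0.001, 0.709]
ft_force: [-0.0, 0.4, -2.7]
grip_width: 0.0586
```

Request:
arm_command(
  moves=[0.001, 0, 0, 0, 0, 0, 1],
)

```text
clock: 25.03
eef_pos: [0.5151, -0.2336, 0.2539]
tool_rot: [-0.002, 0.705, 0.0, 0.709]
ft_force: [-3.8, 1.0, 7.1]
grip_width: 0.0578
```

Contact. I'll release, lift and check the tray.

Request:
arm_command(
  moves=[-0.0003, 0, 0, 0, 0, 0, 0.5, 0, 0, 0, 0, 0, 0, -0.2, 0, 0, 0, 0, 0, 0, -1, 0, 0, 0, 0, 0, 0, -1, 0, 0, 0, 0, 0, 0, -1, 0, 0, 0, 0, 0, 0, -1, -0.004, 0, 0, 0, 0, 0, -1, -0.01, 0, 0, 0, 0, 0, -1, -0.02, 0, 0, 0, 0, 0, -1, -0.025, 0, 0, 0, 0, 0, -1, -0.025, 0, 0, 0, 0, 0, -1, -0.015, 0, 0, 0, 0, 0, -1, -0.005, 0, 0, 0, 0, 0, -1],
)

```text
clock: 26.12
eef_pos: [0.5145, -0.2332, 0.3671]
tool_rot: [-0.002, 0.704, 0.0, 0.71]
ft_force: [0.2, 0.1, -0.2]
grip_width: 0.0858
```

```bash
python3 -c "
from h import *
plan([.604,-.005,.33],0)
im=bot.camera('wrist'); cv2.imwrite('pics/w6.png',im[:,:,::-1]);
im=bot.camera('scene'); cv2.imwrite('pics/s6.png',im[:,:,::-1]);
"
```

```text
t 26.12 pos [ 0.5145 -0.2332  0.3671] F [ 0.2  0.1 -0.2] w 0.0858 q [-0.43  0.38  0.1   1.28  0.    1.14]
axes x [ 0.009 -0.003 -1.   ] y [-0.003  1.    -0.003] z [1.    0.003 0.009]
shift tool mm [ 37.3 228.   89.9] rot deg [0.18 0.5  0.17] rad [0.0032 0.0088 0.0029]
```

View pics/s6.png

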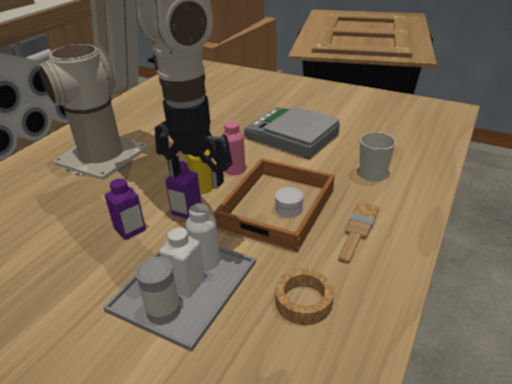

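The three containers stand on the tray, tin at about (158,290), square (182,265) and round (203,240). The squat tin is alone in the tote at (289,202). Next is the squat tin.

Request:
arm_command(
  moves=[0, 0.008, 0.003, 0, 0.002, 0, -1, 0, 0.016, 0.006, 0, 0, 0, -1, 0, 0.022, 0.008, 0, 0, 0, -1, 0, 0.024, 0.009, 0, 0, 0, -1, 0, 0.024, 0.009, 0, 0, 0, -1, 0, 0.024, 0.009, 0, 0, 0, -1, 0, 0.024, 0.009, 0, 0, 0, -1, 0, 0.024, 0.009, 0, 0, 0, -1, 0, 0.02, 0.008, 0, 0, 0, -1, 0, 0.014, 0.006, 0, 0, 0, -1, 0, 0.008, 0.003, 0, 0, 0, -1, 0, 0.004, 0.001, 0, 0, 0, -1, 0, 0.001, 0, 0, 0, 0, -1, 0, 0, 0, 0, 0, 0, -1],
)

```text
clock: 27.38
eef_pos: [0.5927, -0.004, 0.3439]
tool_rot: [0.001, 0.718, 0.002, 0.696]
ft_force: [0.3, -0.1, 0.7]
grip_width: 0.0854
```

```bash
python3 -c "
from h import *
plan([.604,-.005,.185],0)
o=bot.get_obs();im=bot.camera('wrist'); cv2.imwrite('pics/w7.png',im[:,:,::-1]);print(proj('wrist',[[.604,-.005,.05]],wristW(o)))
"
```

```text
t 27.38 pos [ 0.5927 -0.004   0.3439] F [ 0.3 -0.1  0.7] w 0.0854 q [-0.01  0.47  0.18  1.31  0.    1.56]
axes x [-0.031  0.004 -1.   ] y [-0.002  1.     0.004] z [ 1.     0.002 -0.031]
shift tool mm [158.5  -1.6  16.2] rot deg [ 0.12 -1.77 -0.21] rad [ 0.002  -0.0308 -0.0037]
[[272.87132474 187.33215501]]
```

View pics/w7.png

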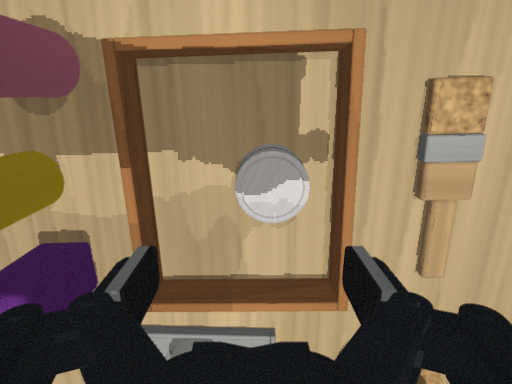

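Request:
arm_command(
  moves=[0, 0, 0.002, -0.03, -0.008, 0, -1, 0, 0, 0.003, -0.08, -0.008, 0, -1, 0, 0, 0.003, -0.11, -0.008, 0, -1, 0, 0, 0, -0.11, 0, 0, -1, 0, 0, 0, -0.11, 0, 0, -1, 0, 0, 0, -0.11, 0, 0, -1, 0.01, 0, 0, -0.1, 0, 0, -1, 0.015, 0, 0, -0.07, 0, 0, -1, 0.015, 0, 0, -0.03, 0, 0, -1, 0.01, 0, 0, -0.01, 0, 0, -1, 0, 0, 0, 0, 0, 0, -1],
)

```text
clock: 28.35
eef_pos: [0.5978, -0.0174, 0.2949]
tool_rot: [-0.267, 0.655, 0.27, 0.654]
ft_force: [-0.7, -0.6, -0.1]
grip_width: 0.0855
```

```bash
python3 -c "
from h import *
plan([.604,-.0035,.185],.785)
"
```

```text
t 28.35 pos [ 0.5978 -0.0174  0.2949] F [-0.7 -0.6 -0.1] w 0.0855 q [-0.03  0.5   0.09  1.17  0.    0.76]
axes x [-0.002  0.003 -1.   ] y [-0.703  0.711  0.003] z [0.711 0.703 0.   ]
shift tool mm [109.9   5.2  14.1] rot deg [-0.33  0.01 -0.2 ] rad [-0.0058  0.0002 -0.0035]
```

Request:
arm_command(
  moves=[0.003, 0.002, 0.004, -0.002, 0, -0.001, -1, 0.01, 0.001, 0.004, -0.002, 0, -0.001, -1, 0.016, 0.001, 0.002, 0, 0, 0, -1, 0.016, 0, 0, 0, 0, 0, -1, 0.01, 0, 0, 0, 0, 0, -1, 0.004, 0, 0, 0, 0, 0, -1, 0, 0, 0, 0, 0, 0, -1],
)

```text
clock: 28.93
eef_pos: [0.6042, -0.0075, 0.2353]
tool_rot: [-0.269, 0.652, 0.268, 0.656]
ft_force: [-0.3, 0.6, 0.9]
grip_width: 0.0855
```

```bash
python3 -c "
from h import *
plan([.604,-.0035,.18],.785)
"
```

```text
t 28.93 pos [ 0.6042 -0.0075  0.2353] F [-0.3  0.6  0.9] w 0.0855 q [-0.01  0.56  0.03  1.03  0.    0.78]
axes x [ 0.006  0.001 -1.   ] y [-0.702  0.712 -0.003] z [0.712 0.702 0.005]
shift tool mm [55.3  3.2  2.4] rot deg [-0.4   0.28  0.2 ] rad [-0.0069  0.0049  0.0035]
```

Request:
arm_command(
  moves=[0.004, 0.002, 0.001, -0.003, 0.003, 0.002, -1, 0.01, 0.0005, 0.0005, -0.002, 0.001, 0.001, -1, 0.014, 0, 0, 0, 0, 0, -1, 0.01, 0, 0, 0, 0, 0, -1, 0.005, 0, 0, 0, 0, 0, -1, 0.002, 0, 0, 0, 0, 0, -1, 0, 0, 0, 0, 0, 0, -1],
)

```text
clock: 29.52
eef_pos: [0.6053, -0.0038, 0.1895]
tool_rot: [-0.271, 0.652, 0.269, 0.655]
ft_force: [-0.1, 0.0, 0.3]
grip_width: 0.0851
```

```bash
python3 -c "
from h import *
plan([.604,-.0035,.18],.785)
im=bot.camera('wrist'); cv2.imwrite('pics/w8.png',im[:,:,::-1])
"
```

```text
t 29.52 pos [ 0.6053 -0.0038  0.1895] F [-0.1  0.   0.3] w 0.0851 q [-0.01  0.61 -0.02  0.94  0.    0.78]
axes x [ 0.006  0.    -1.   ] y [-0.706  0.708 -0.004] z [0.708 0.706 0.004]
shift tool mm [ 9.5  1.2 -0.8] rot deg [-0.05  0.25  0.23] rad [-0.0009  0.0043  0.004 ]
```

View pics/w8.png

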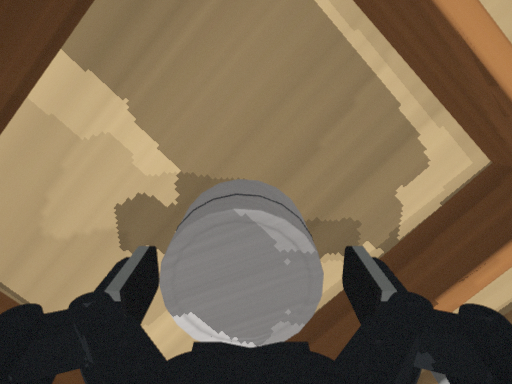

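Request:
arm_command(
  moves=[0.002, 0.0005, -0.0015, 0, 0.002, 0.002, -1, 0.003, 0, -0.001, 0, 0.001, 0.001, -1, 0.003, 0, 0, 0, 0, 0, -1, 0.001, 0, 0, 0, 0, 0, -1],
)

```text
clock: 29.9
eef_pos: [0.604, -0.0055, 0.1821]
tool_rot: [-0.271, 0.652, 0.269, 0.655]
ft_force: [-0.8, -0.8, 0.7]
grip_width: 0.0854
```

```bash
python3 -c "
from h import *
plan([.604,-.0035,.18],.785)
"
```

```text
t 29.90 pos [ 0.604  -0.0055  0.1821] F [-0.8 -0.8  0.7] w 0.0854 q [-0.01  0.62 -0.03  0.92  0.    0.78]
axes x [ 0.005  0.    -1.   ] y [-0.706  0.708 -0.004] z [0.708 0.706 0.004]
shift tool mm [2.1 1.5 1.4] rot deg [-0.07  0.22  0.21] rad [-0.0012  0.0039  0.0037]
```

Request:
arm_command(
  moves=[0.001, 0.0005, 0, 0, 0.002, 0.002, -0.6, 0, 0, 0, 0, 0.001, 0.001, -0.2, 0, 0, 0, 0, 0, 0, 0.5, 0, 0, 0, 0, 0, 0, 1, 0, 0, 0, 0, 0, 0, 1, 0, 0, 0, 0, 0, 0, 1, 0, 0, 0, 0, 0, 0, 1],
)

```text
clock: 30.48
eef_pos: [0.6036, -0.0053, 0.1814]
tool_rot: [-0.27, 0.653, 0.27, 0.654]
ft_force: [-1.4, -0.2, -0.9]
grip_width: 0.0646
```

```bash
python3 -c "
from h import *
plan([.604,-.0035,.18],.785)
im=bot.camera('wrist'); cv2.imwrite('pics/w9.png',im[:,:,::-1])
"
```

```text
t 30.48 pos [ 0.6036 -0.0053  0.1814] F [-1.4 -0.2 -0.9] w 0.0646 q [-0.01  0.62 -0.03  0.92 -0.    0.78]
axes x [ 0.001 -0.    -1.   ] y [-0.706  0.708 -0.001] z [0.708 0.706 0.001]
shift tool mm [1.4 1.  1.5] rot deg [-0.08  0.03  0.04] rad [-0.0014  0.0005  0.0007]
```

View pics/w9.png

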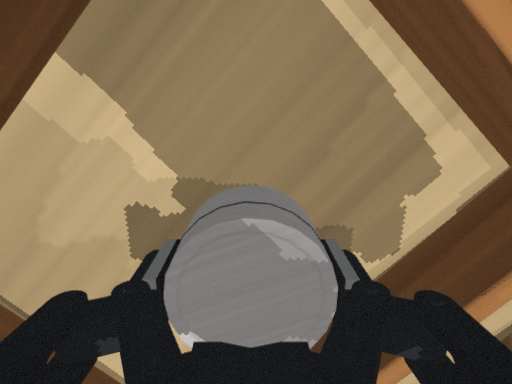

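Request:
arm_command(
  moves=[-0.004, 0, 0, 0, 0, 0, 1, -0.01, 0, 0, 0, 0, 0, 1, -0.018, 0, 0, 0, 0, 0, 1, -0.02, 0, 0, 0, 0, 0, 1, -0.02, 0, 0, 0, 0, 0, 1, -0.02, 0, 0, 0, 0, 0, 1, -0.018, 0, 0, 0, 0, 0, 1, -0.01, 0, 0, 0, 0, 0, 1, -0.004, 0, 0, 0, 0, 0, 1, 0, 0, 0, 0, 0, 0, 1],
)

```text
clock: 31.37
eef_pos: [0.6018, -0.0051, 0.3135]
tool_rot: [-0.269, 0.655, 0.271, 0.652]
ft_force: [1.1, -0.3, -2.4]
grip_width: 0.0647
```

```bash
python3 -c "
from h import *
plan([.494,.328,.3],.785)
print(ray('top',[[144,85]],.105))
"
```

```text
t 31.37 pos [ 0.6018 -0.0051  0.3135] F [ 1.1 -0.3 -2.4] w 0.0647 q [-0.01  0.49  0.13  1.22  0.    0.78]
axes x [-0.005  0.    -1.   ] y [-0.706  0.708  0.004] z [ 0.708  0.706 -0.004]
shift tool mm [ 14.1 311.9 158.9] rot deg [-0.07 -0.21 -0.22] rad [-0.0012 -0.0037 -0.0039]
[[0.74579042 0.23230276 0.105     ]]
```

Request:
arm_command(
  moves=[0, 0.006, 0.003, 0, 0, 0, 1, 0, 0.014, 0.007, 0, 0, 0, 1, 0, 0.022, 0.011, 0, 0, 0, 1, 0, 0.026, 0.013, 0, 0, 0, 1, 0, 0.026, 0.013, 0, 0, 0, 1, 0, 0.026, 0.013, 0, 0, 0, 1, 0, 0.026, 0.013, 0, 0, 0, 1, 0, 0.026, 0.013, 0, 0, 0, 1, 0, 0.026, 0.013, 0, 0, 0, 1, 0, 0.026, 0.013, 0, 0, 0, 1, 0, 0.024, 0.012, 0, 0, 0, 1, 0, 0.018, 0.009, 0, 0, 0, 1, 0, 0.014, 0.007, 0, 0, 0, 1, 0, 0.009, 0.0045, 0, 0, 0, 1, 0, 0.005, 0.0025, 0, 0, 0, 1, 0, 0.002, 0.001, 0, 0, 0, 1, 0, 0, 0, 0, 0, 0, 1],
)

```text
clock: 32.78
eef_pos: [0.4836, 0.3253, 0.296]
tool_rot: [-0.268, 0.667, 0.271, 0.64]
ft_force: [0.9, -0.4, -1.6]
grip_width: 0.0652
```

```bash
python3 -c "
from h import *
plan([.494,.328,.2334],.785)
im=bot.camera('wrist'); cv2.imwrite('pics/w10.png',im[:,:,::-1])
"
```

```text
t 32.78 pos [0.4836 0.3253 0.296 ] F [ 0.9 -0.4 -1.6] w 0.0652 q [0.59 0.48 0.07 1.19 0.01 1.38]
axes x [-0.036 -0.011 -0.999] y [-0.705  0.709  0.018] z [ 0.708  0.705 -0.033]
shift tool mm [62.1 -6.5 11.4] rot deg [-0.14 -1.9  -1.02] rad [-0.0024 -0.0332 -0.0177]
```

View pics/w10.png

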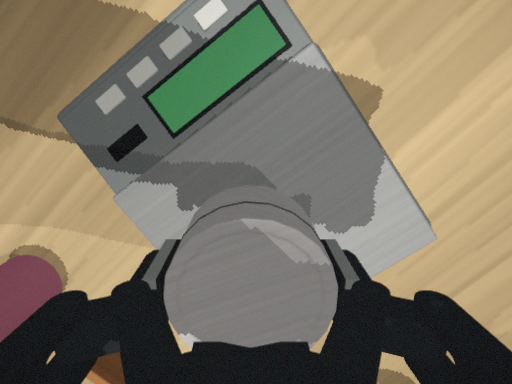

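Request:
arm_command(
  moves=[0.002, -0.002, 0.004, 0, -0.009, -0.005, 1, 0.006, -0.0015, 0.003, -0.001, -0.01, -0.006, 1, 0.01, -0.0005, 0.001, 0, -0.008, -0.004, 1, 0.008, 0, 0, 0, 0, 0, 1, 0.004, 0, 0, 0, 0, 0, 1, 0.001, 0, 0, 0, 0, 0, 1],
)

```text
clock: 33.33
eef_pos: [0.4957, 0.3233, 0.2627]
tool_rot: [-0.268, 0.655, 0.267, 0.654]
ft_force: [1.0, 0.4, -2.1]
grip_width: 0.0645
```

```bash
python3 -c "
from h import *
plan([.494,.328,.2334],.785)
T=np.eye(4)
W=wristW({'tool_rot':bot.get_obs()['tool_rot'],'eef_pos':bot.get_obs()['eef_pos']})
# pose of earlier picture
M=np.c_[[-.036,-.011,-.999],[-.705,.709,.018],[.708,.705,-.033]];T[:3,:3]=M;T[:3,3]=[.4836,.3253,.296]
p=ray('wrist',[(113,198),(315,45),(436,238)],.058,T@bot.get_calibration('wrist')['mount']);print(p.round(4));print('centre',(p[0]+p[2])/2)
"
```

```text
t 33.33 pos [0.4957 0.3233 0.2627] F [ 1.   0.4 -2.1] w 0.0645 q [ 0.58  0.51  0.03  1.09 -0.    1.37]
axes x [-0.001 -0.002 -1.   ] y [-0.7    0.714 -0.001] z [ 0.714  0.7   -0.002]
shift tool mm [29.3  4.6  2.2] rot deg [-0.56 -0.12  0.05] rad [-0.0098 -0.0021  0.0009]
[[0.4036 0.258  0.058 ]
 [0.4304 0.423  0.058 ]
 [0.5833 0.3991 0.058 ]]
centre [0.4934336  0.32852772 0.058     ]
```

Request:
arm_command(
  moves=[0.004, 0.003, 0.001, -0.005, -0.001, 0, 1, 0.007, 0.001, 0.001, -0.003, 0, 0, 1, 0.007, 0, 0, 0, 0, 0, 1, 0.004, 0, 0, 0, 0, 0, 1, 0.001, 0, 0, 0, 0, 0, 1],
)

```text
clock: 33.75
eef_pos: [0.4946, 0.3274, 0.2373]
tool_rot: [-0.27, 0.654, 0.269, 0.653]
ft_force: [-0.2, 0.3, -2.8]
grip_width: 0.0649
```

```bash
python3 -c "
from h import *
plan([.494,.328,.2334],.785)
"
```

```text
t 33.75 pos [0.4946 0.3274 0.2373] F [-0.2  0.3 -2.8] w 0.0649 q [ 0.58  0.54 -0.    1.03 -0.    1.37]
axes x [-0.    -0.001 -1.   ] y [-0.705  0.709 -0.001] z [ 0.709  0.705 -0.001]
shift tool mm [3.9 0.9 0. ] rot deg [-0.12 -0.06  0.05] rad [-0.002  -0.0011  0.0009]
```

Request:
arm_command(
  moves=[0.0015, 0, 0, 0, 0, 0, 1, 0.001, 0, 0, 0, 0, 0, 1],
)

```text
clock: 33.92
eef_pos: [0.4944, 0.3275, 0.2341]
tool_rot: [-0.27, 0.654, 0.269, 0.653]
ft_force: [0.2, 0.4, -2.2]
grip_width: 0.0649
```

Request:
arm_command(
  moves=[0.001, 0, 0, 0, 0, 0, 1],
)

```text
clock: 34.0
eef_pos: [0.4944, 0.3275, 0.2334]
tool_rot: [-0.27, 0.654, 0.269, 0.653]
ft_force: [-2.3, -2.1, 7.3]
grip_width: 0.0648
```

Request:
arm_command(
  moves=[0.0008, 0, 0, 0, 0, 0, 1],
)

```text
clock: 34.08
eef_pos: [0.4944, 0.3275, 0.2334]
tool_rot: [-0.27, 0.654, 0.269, 0.653]
ft_force: [-2.4, -1.6, 4.9]
grip_width: 0.0648
```

Contact at 0.2334, as predicted. I'll release.

Request:
arm_command(
  moves=[0, 0, 0, 0, 0, 0, 0.5, 0, 0, 0, 0, 0, 0, -0.2, 0, 0, 0, 0, 0, 0, -1, 0, 0, 0, 0, 0, 0, -1, 0, 0, 0, 0, 0, 0, -1, 0, 0, 0, 0, 0, 0, -1, -0.004, 0, 0, 0, 0, 0, -1, -0.01, 0, 0, 0, 0, 0, -1, -0.02, 0, 0, 0, 0, 0, -1, -0.025, 0, 0, 0, 0, 0, -1, -0.025, 0, 0, 0, 0, 0, -1, -0.02, 0, 0, 0, 0, 0, -1, -0.015, 0, 0, 0, 0, 0, -1, -0.005, 0, 0, 0, 0, 0, -1],
)

```text
clock: 35.25
eef_pos: [0.4942, 0.3275, 0.3676]
tool_rot: [-0.27, 0.653, 0.27, 0.654]
ft_force: [1.2, 0.8, 0.1]
grip_width: 0.0855
```

```bash
python3 -c "
from h import *
plan([.5151,-.2336,.37],0)
o=bot.get_obs();im=bot.camera('wrist'); cv2.imwrite('pics/w11.png',im[:,:,::-1]);print(proj('wrist',[[.494,.328,.102]],wristW(o)))
"
```

```text
t 35.25 pos [0.4942 0.3275 0.3676] F [1.2 0.8 0.1] w 0.0855 q [ 0.59  0.44  0.2   1.32 -0.    1.37]
axes x [ 0.002  0.    -1.   ] y [-0.706  0.708 -0.001] z [0.708 0.706 0.002]
shift tool mm [  -2.4 -412.3 -381.2] rot deg [4.489e+01 1.200e-01 4.000e-02] rad [7.835e-01 2.200e-03 7.000e-04]
[[249.82076692 193.10094706]]
```

View pics/w11.png

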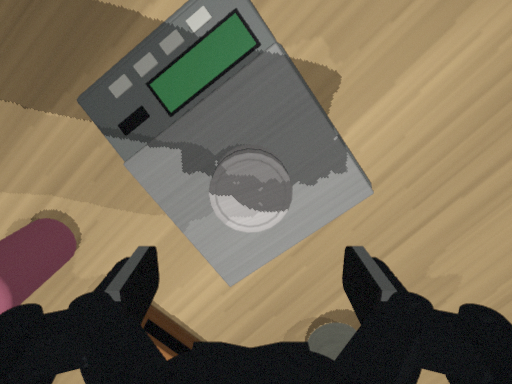

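Request:
arm_command(
  moves=[0, 0, 0, 0.03, 0, 0, -1, 0, 0, 0, 0.08, 0, 0, -1, 0, 0, 0, 0.11, 0, 0, -1, 0, 0, 0, 0.11, 0, 0, -1, 0, 0, 0, 0.11, 0, 0, -1, 0, 0, 0, 0.11, 0, 0, -1, 0, 0, 0, 0.1, 0, 0, -1, 0, 0, 0, 0.07, 0, 0, -1, 0, 0, 0, 0.03, 0, 0, -1, 0, 0, 0, 0.01, 0, 0, -1, 0, 0, 0, 0, 0, 0, -1],
)

```text
clock: 36.22
eef_pos: [0.4922, 0.3262, 0.3612]
tool_rot: [0.003, 0.709, -0.007, 0.705]
ft_force: [0.1, 0.7, -0.5]
grip_width: 0.0853
```

```bash
python3 -c "
from h import *
plan([.5151,-.2336,.37],0)
"
```

```text
t 36.22 pos [0.4922 0.3262 0.3612] F [ 0.1  0.7 -0.5] w 0.0853 q [ 0.59  0.44  0.18  1.32 -0.    2.17]
axes x [-0.006 -0.005 -1.   ] y [ 0.015  1.    -0.005] z [ 1.    -0.015 -0.006]
shift tool mm [  -6.  -559.5   31.2] rot deg [-0.85 -0.35  0.31] rad [-0.0149 -0.0061  0.0054]
```

Request:
arm_command(
  moves=[-0.001, -0.008, 0.001, -0.003, -0.002, 0, -1, -0.001, -0.018, 0.001, -0.003, -0.002, 0, -1, -0.001, -0.028, 0.001, -0.003, -0.002, 0, -1, -0.001, -0.031, 0.0015, -0.003, 0, 0, -1, -0.001, -0.031, 0.0015, 0, 0, 0, -1, -0.001, -0.031, 0.0015, 0, 0, 0, -1, -0.001, -0.031, 0.0015, 0, 0, 0, -1, -0.001, -0.031, 0.0015, 0, 0, 0, -1, -0.001, -0.031, 0.0015, 0, 0, 0, -1, -0.001, -0.031, 0.0015, 0, 0, 0, -1, -0.001, -0.031, 0.0015, 0, 0, 0, -1, -0.001, -0.031, 0.0015, 0, 0, 0, -1, -0.001, -0.031, 0.0015, 0, 0, 0, -1, -0.001, -0.031, 0.0015, 0, 0, 0, -1, -0.001, -0.031, 0.0015, 0, 0, 0, -1, -0.001, -0.031, 0.0015, 0, 0, 0, -1, 0, -0.028, 0.001, 0, 0, 0, -1, 0, -0.02, 0.001, 0, 0, 0, -1, 0, -0.012, 0, 0, 0, 0, -1, 0, -0.005, 0, 0, 0, 0, -1],
)

```text
clock: 37.88
eef_pos: [0.5146, -0.2267, 0.3793]
tool_rot: [-0.01, 0.707, 0.001, 0.707]
ft_force: [0.4, -0.0, -0.4]
grip_width: 0.0855
```

```bash
python3 -c "
from h import *
plan([.5151,-.2336,.37],0)
"
```

```text
t 37.88 pos [ 0.5146 -0.2267  0.3793] F [ 0.4 -0.  -0.4] w 0.0855 q [-0.41  0.37  0.12  1.32 -0.01  1.14]
axes x [-0.001 -0.012 -1.   ] y [-0.016  1.    -0.012] z [ 1.     0.016 -0.001]
shift tool mm [ 9.4 -6.8  0.4] rot deg [ 0.91 -0.05  0.69] rad [ 0.0159 -0.0009  0.0121]
```

Request:
arm_command(
  moves=[0.004, -0.003, 0, 0.008, 0, 0.006, -1, 0.01, -0.002, 0, 0.004, 0, 0.004, -1, 0.016, -0.001, 0, 0, 0, 0, -1, 0.014, 0, 0, 0, 0, 0, -1, 0.008, 0, 0, 0, 0, 0, -1, 0.002, 0, 0, 0, 0, 0, -1, 0, 0, 0, 0, 0, 0, -1],
)

```text
clock: 38.47
eef_pos: [0.5138, -0.229, 0.3201]
tool_rot: [-0.002, 0.708, 0.004, 0.706]
ft_force: [-0.1, 1.1, -0.5]
grip_width: 0.0854
```

```bash
python3 -c "
from h import *
plan([.5151,-.2336,.254],0)
o=bot.get_obs();im=bot.camera('wrist'); cv2.imwrite('pics/w12.png',im[:,:,::-1]);print(proj('wrist',[[.5147,-.2355,.143],[.514,-.3085,.137]],wristW(o)))
"
```

```text
t 38.47 pos [ 0.5138 -0.229   0.3201] F [-0.1  1.1 -0.5] w 0.0854 q [-0.42  0.41  0.03  1.19  0.    1.14]
axes x [-0.003  0.003 -1.   ] y [-0.008  1.     0.003] z [ 1.     0.008 -0.003]
shift tool mm [66.1 -4.8  1.5] rot deg [ 0.47 -0.18 -0.16] rad [ 0.0083 -0.0032 -0.0028]
[[251.45679369 258.21353907]
 [249.02494043 362.30686082]]
```

View pics/w12.png

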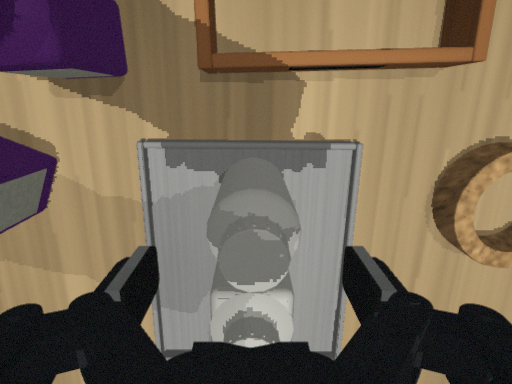

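Request:
arm_command(
  moves=[0.004, -0.003, 0.001, 0.004, -0.001, -0.001, -1, 0.01, -0.001, 0, 0.003, -0.001, -0.001, -1, 0.016, 0, 0, 0, 0, 0, -1, 0.012, 0, 0, 0, 0, 0, -1, 0.007, 0, 0, 0, 0, 0, -1, 0.003, 0, 0, 0, 0, 0, -1, 0.001, 0, 0, 0, 0, 0, -1],
)

```text
clock: 39.1
eef_pos: [0.5171, -0.2333, 0.2671]
tool_rot: [-0.002, 0.704, -0.0, 0.71]
ft_force: [0.2, -0.6, 0.9]
grip_width: 0.0853
```

```bash
python3 -c "
from h import *
plan([.5151,-.2336,.254],0)
"
```

```text
t 39.10 pos [ 0.5171 -0.2333  0.2671] F [ 0.2 -0.6  0.9] w 0.0853 q [-0.42  0.46 -0.05  1.05  0.    1.15]
axes x [ 0.007 -0.003 -1.   ] y [-0.002  1.    -0.003] z [1.    0.002 0.007]
shift tool mm [13.1 -0.2 -2.1] rot deg [0.1  0.43 0.17] rad [0.0018 0.0074 0.003 ]
```

Request:
arm_command(
  moves=[0.004, 0, -0.001, 0.001, 0.004, 0.002, -1, 0.005, 0, -0.001, 0, 0.002, 0.001, -1, 0.003, 0, 0, 0, 0, 0, -1, 0.001, 0, 0, 0, 0, 0, -1],
)

```text
clock: 39.43
eef_pos: [0.5156, -0.2338, 0.2543]
tool_rot: [-0.0, 0.706, -0.0, 0.708]
ft_force: [0.2, 0.4, -0.1]
grip_width: 0.0852
```

```bash
python3 -c "
from h import *
plan([.5151,-.2336,.254],0)
"
```

```text
t 39.43 pos [ 0.5156 -0.2338  0.2543] F [ 0.2  0.4 -0.1] w 0.0852 q [-0.43  0.47 -0.06  1.03  0.    1.14]
axes x [ 0.003 -0.001 -1.   ] y [-0.     1.    -0.001] z [1.    0.    0.003]
shift tool mm [ 0.3  0.2 -0.5] rot deg [0.02 0.19 0.05] rad [0.0004 0.0034 0.0009]
```

Request:
arm_command(
  moves=[0, 0, 0, 0, 0, 0, -0.4, 0, 0, 0, 0, 0, 0, 0, 0, 0, 0, 0, 0, 0, 1, 0, 0, 0, 0, 0, 0, 1, 0, 0, 0, 0, 0, 0, 1, 0, 0, 0, 0, 0, 0, 1, 0, 0, 0, 0, 0, 0, 1],
)

```text
clock: 40.02
eef_pos: [0.5155, -0.2339, 0.2548]
tool_rot: [-0.001, 0.706, -0.0, 0.708]
ft_force: [-0.4, -0.2, -1.1]
grip_width: 0.0585
```

```bash
python3 -c "
from h import *
plan([.5151,-.2336,.254],0)
"
```

```text
t 40.02 pos [ 0.5155 -0.2339  0.2548] F [-0.4 -0.2 -1.1] w 0.0585 q [-0.43  0.47 -0.06  1.03  0.    1.14]
axes x [ 0.004 -0.001 -1.   ] y [-0.     1.    -0.001] z [1.    0.    0.004]
shift tool mm [ 0.8  0.3 -0.4] rot deg [0.01 0.21 0.08] rad [0.0002 0.0037 0.0013]
```

Request:
arm_command(
  moves=[-0.004, 0, 0, 0, 0, 0, 1, -0.01, 0, 0, 0, 0, 0, 1, -0.018, 0, 0, 0, 0, 0, 1, -0.02, 0, 0, 0, 0, 0, 1, -0.02, 0, 0, 0, 0, 0, 1, -0.018, 0, 0, 0, 0, 0, 1, -0.01, 0, 0, 0, 0, 0, 1, -0.004, 0, 0, 0, 0, 0, 1, 0, 0, 0, 0, 0, 0, 1],
)

```text
clock: 40.77
eef_pos: [0.5136, -0.2328, 0.3639]
tool_rot: [0.001, 0.709, 0.001, 0.706]
ft_force: [0.6, -0.4, -2.6]
grip_width: 0.0586
```

```bash
python3 -c "
from h import *
plan([.5968,.0686,.365],0)
"
```

```text
t 40.77 pos [ 0.5136 -0.2328  0.3639] F [ 0.6 -0.4 -2.6] w 0.0586 q [-0.43  0.39  0.11  1.29  0.    1.14]
axes x [-0.004  0.003 -1.   ] y [-0.001  1.     0.003] z [ 1.     0.001 -0.004]
shift tool mm [ -0.6 301.4  83.4] rot deg [ 0.04 -0.25 -0.16] rad [ 0.0006 -0.0043 -0.0029]
```

Request:
arm_command(
  moves=[0, 0.005, 0.0015, 0, 0, 0, 1, 0, 0.012, 0.003, 0, 0, 0, 1, -0.001, 0.02, 0.0055, 0, 0, 0, 1, -0.001, 0.024, 0.0066, 0, 0, 0, 1, -0.001, 0.024, 0.0066, 0, 0, 0, 1, -0.001, 0.024, 0.0066, 0, 0, 0, 1, -0.001, 0.024, 0.0066, 0, 0, 0, 1, -0.001, 0.024, 0.0066, 0, 0, 0, 1, -0.001, 0.024, 0.0066, 0, 0, 0, 1, -0.001, 0.024, 0.0066, 0, 0, 0, 1, -0.001, 0.024, 0.0066, 0, 0, 0, 1, 0, 0.02, 0.006, 0, 0, 0, 1, 0, 0.016, 0.0045, 0, 0, 0, 1, 0, 0.01, 0.003, 0, 0, 0, 1, 0, 0.006, 0.0015, 0, 0, 0, 1, 0, 0.003, 0, 0, 0, 0, 1, 0, 0, 0, 0, 0, 0, 1],
)

```text
clock: 42.18
eef_pos: [0.589, 0.079, 0.3549]
tool_rot: [0.002, 0.721, 0.006, 0.693]
ft_force: [0.3, -0.0, -3.7]
grip_width: 0.0582
```

```bash
python3 -c "
from h import *
plan([.5968,.0686,.2578],0)
"
```

```text
t 42.18 pos [0.589  0.079  0.3549] F [ 0.3 -0.  -3.7] w 0.0582 q [0.13 0.47 0.2  1.34 0.02 1.69]
axes x [-0.039  0.01  -0.999] y [-0.005  1.     0.011] z [ 0.999  0.006 -0.039]
shift tool mm [ 96.6 -11.5  11.6] rot deg [ 0.32 -2.24 -0.6 ] rad [ 0.0057 -0.0391 -0.0105]
```

Request:
arm_command(
  moves=[0, -0.004, 0.003, 0.002, -0.01, -0.003, 1, 0, -0.003, 0.003, 0.002, -0.011, -0.004, 1, 0.004, -0.001, 0.001, 0, -0.01, -0.002, 1, 0.008, 0, 0, 0, -0.006, 0, 1, 0.008, 0, 0, 0, 0, 0, 1, 0.004, 0, 0, 0, 0, 0, 1, 0.001, 0, 0, 0, 0, 0, 1],
)

```text
clock: 42.77
eef_pos: [0.5963, 0.0641, 0.3283]
tool_rot: [0.002, 0.706, -0.003, 0.708]
ft_force: [-0.1, -0.2, -3.0]
grip_width: 0.058
```

```bash
python3 -c "
from h import *
plan([.5968,.0686,.2578],0)
"
```

```text
t 42.77 pos [0.5963 0.0641 0.3283] F [-0.1 -0.2 -3. ] w 0.0580 q [ 0.11  0.48  0.15  1.24 -0.    1.69]
axes x [ 0.003 -0.002 -1.   ] y [ 0.008  1.    -0.002] z [ 1.    -0.008  0.003]
shift tool mm [70.4  4.6  0.2] rot deg [-0.44  0.17  0.11] rad [-0.0077  0.0029  0.0019]
```

Request:
arm_command(
  moves=[0.004, 0.003, 0, -0.005, 0.002, 0.001, 1, 0.01, 0.001, 0, -0.003, 0, 0, 1, 0.015, 0, 0, 0, 0, 0, 1, 0.013, 0, 0, 0, 0, 0, 1, 0.008, 0, 0, 0, 0, 0, 1, 0.004, 0, 0, 0, 0, 0, 1, 0.001, 0, 0, 0, 0, 0, 1],
)

```text
clock: 43.35
eef_pos: [0.5966, 0.0683, 0.2689]
tool_rot: [-0.001, 0.707, 0.0, 0.708]
ft_force: [-0.7, 0.3, -3.6]
grip_width: 0.0585
```

```bash
python3 -c "
from h import *
plan([.5968,.0686,.2578],0)
"
```

```text
t 43.35 pos [0.5966 0.0683 0.2689] F [-0.7  0.3 -3.6] w 0.0585 q [ 0.11  0.52  0.06  1.11 -0.    1.68]
axes x [ 0.001 -0.001 -1.   ] y [-0.001  1.    -0.001] z [1.    0.001 0.001]
shift tool mm [11.1  0.3  0.2] rot deg [0.07 0.08 0.03] rad [0.0012 0.0015 0.0005]
```

Excellent alignment. I'll lower to contact.

Request:
arm_command(
  moves=[0.003, 0, 0, 0, 0, 0, 1, 0.003, 0, 0, 0, 0, 0, 1, 0.002, 0, 0, 0, 0, 0, 1, 0.001, 0, 0, 0, 0, 0, 1],
)

```text
clock: 43.68
eef_pos: [0.5972, 0.0687, 0.2601]
tool_rot: [-0.001, 0.706, 0.001, 0.708]
ft_force: [0.1, 0.3, -3.4]
grip_width: 0.0582
```

Request:
arm_command(
  moves=[0.001, 0, 0, 0, 0, 0, 1],
)

```text
clock: 43.77
eef_pos: [0.5974, 0.0687, 0.2594]
tool_rot: [-0.001, 0.706, 0.001, 0.709]
ft_force: [-0.2, 0.7, -3.4]
grip_width: 0.0581
```

Request:
arm_command(
  moves=[0.0012, 0, 0, 0, 0, 0, 1],
)

```text
clock: 43.85
eef_pos: [0.5976, 0.0687, 0.2585]
tool_rot: [-0.001, 0.705, 0.001, 0.709]
ft_force: [0.2, 0.4, -2.9]
grip_width: 0.0584
```

Request:
arm_command(
  moves=[0.001, 0, 0, 0, 0, 0, 1],
)

```text
clock: 43.93
eef_pos: [0.5976, 0.0687, 0.2578]
tool_rot: [-0.001, 0.705, 0.001, 0.709]
ft_force: [-2.3, 0.7, 4.5]
grip_width: 0.0584
```

Request:
arm_command(
  moves=[0, 0, 0, 0, 0, 0, 0.5, 0, 0, 0, 0, 0, 0, -0.2, 0, 0, 0, 0, 0, 0, -1, 0, 0, 0, 0, 0, 0, -1, 0, 0, 0, 0, 0, 0, -1, 0, 0, 0, 0, 0, 0, -1, -0.004, 0, 0, 0, 0, 0, -1, -0.01, 0, 0, 0, 0, 0, -1, -0.02, 0, 0, 0, 0, 0, -1, -0.025, 0, 0, 0, 0, 0, -1, -0.025, 0, 0, 0, 0, 0, -1, -0.015, 0, 0, 0, 0, 0, -1, -0.005, 0, 0, 0, 0, 0, -1],
)

```text
clock: 45.02
eef_pos: [0.597, 0.0686, 0.3721]
tool_rot: [-0.0, 0.703, 0.001, 0.711]
ft_force: [-0.0, 0.0, 0.1]
grip_width: 0.0853
```

```bash
python3 -c "
from h import *
plan([.5144,-.3085,.37],0)
"
```

```text
t 45.02 pos [0.597  0.0686 0.3721] F [-0.   0.   0.1] w 0.0853 q [ 0.11  0.45  0.22  1.33 -0.    1.68]
axes x [ 0.011  0.    -1.   ] y [-0.002  1.     0.   ] z [1.    0.002 0.011]
shift tool mm [   1.  -377.   -83.2] rot deg [ 0.09  0.61 -0.02] rad [ 0.0015  0.0107 -0.0004]
```

Request:
arm_command(
  moves=[0, -0.008, -0.002, 0, 0.002, 0, -1, 0, -0.016, -0.004, 0, 0.002, 0, -1, 0, -0.024, -0.005, 0, 0, 0, -1, 0, -0.028, -0.0057, 0, 0, 0, -1, 0, -0.028, -0.0057, 0, 0, 0, -1, 0, -0.028, -0.0057, 0, 0, 0, -1, 0, -0.028, -0.0057, 0, 0, 0, -1, 0, -0.028, -0.0057, 0, 0, 0, -1, 0, -0.028, -0.0057, 0, 0, 0, -1, 0, -0.028, -0.0057, 0, 0, 0, -1, 0, -0.028, -0.0057, 0, 0, 0, -1, 0, -0.028, -0.0057, 0, 0, 0, -1, 0, -0.024, -0.005, 0, 0, 0, -1, 0, -0.016, -0.004, 0, 0, 0, -1, 0, -0.01, -0.002, 0, 0, 0, -1, 0, -0.006, -0.001, 0, 0, 0, -1, 0, -0.003, 0, 0, 0, 0, -1, 0, 0, 0, 0, 0, 0, -1],
)

```text
clock: 46.52
eef_pos: [0.5122, -0.3117, 0.3593]
tool_rot: [0.002, 0.711, 0.003, 0.703]
ft_force: [0.4, -0.0, -0.3]
grip_width: 0.0856
```

```bash
python3 -c "
from h import *
plan([.5144,-.3085,.252],0)
"
```

```text
t 46.52 pos [ 0.5122 -0.3117  0.3593] F [ 0.4 -0.  -0.3] w 0.0856 q [-0.55  0.47  0.21  1.33  0.    1.02]
axes x [-0.011  0.007 -1.   ] y [-0.002  1.     0.007] z [ 1.     0.002 -0.011]
shift tool mm [107.3   2.4   3.4] rot deg [ 0.11 -0.61 -0.43] rad [ 0.002  -0.0106 -0.0074]
```

Request:
arm_command(
  moves=[0.005, 0.001, 0.001, 0.001, -0.004, -0.003, -1, 0.012, 0.0005, 0.001, 0.001, -0.004, -0.003, -1, 0.018, 0, 0, 0, 0, 0, -1, 0.018, 0, 0, 0, 0, 0, -1, 0.014, 0, 0, 0, 0, 0, -1, 0.008, 0, 0, 0, 0, 0, -1, 0.003, 0, 0, 0, 0, 0, -1, 0, 0, 0, 0, 0, 0, -1],
)

```text
clock: 47.18
eef_pos: [0.5177, -0.3012, 0.2778]
tool_rot: [-0.004, 0.707, 0.005, 0.708]
ft_force: [-0.9, 1.4, -0.2]
grip_width: 0.0857
```

```bash
python3 -c "
from h import *
plan([.5144,-.3085,.2515],0)
"
```

```text
t 47.18 pos [ 0.5177 -0.3012  0.2778] F [-0.9  1.4 -0.2] w 0.0857 q [-0.53  0.51  0.07  1.13  0.    1.03]
axes x [ 0.002  0.002 -1.   ] y [-0.013  1.     0.002] z [1.    0.013 0.002]
shift tool mm [26.3 -7.3 -3.4] rot deg [ 0.73  0.09 -0.1 ] rad [ 0.0127  0.0016 -0.0018]
```

Request:
arm_command(
  moves=[0.003, -0.004, -0.002, 0.007, 0.001, -0.001, -1, 0.006, -0.002, -0.001, 0.004, 0, 0, -1, 0.007, 0, 0, 0, 0, 0, -1, 0.004, 0, 0, 0, 0, 0, -1, 0.001, 0, 0, 0, 0, 0, -1],
)

```text
clock: 47.6
eef_pos: [0.516, -0.3076, 0.258]
tool_rot: [-0.002, 0.705, -0.0, 0.709]
ft_force: [-0.2, 0.8, -0.4]
grip_width: 0.0855
```

```bash
python3 -c "
from h import *
plan([.5144,-.3085,.2515],0)
"
```

```text
t 47.60 pos [ 0.516  -0.3076  0.258 ] F [-0.2  0.8 -0.4] w 0.0855 q [-0.54  0.53  0.04  1.08  0.    1.03]
axes x [ 0.006 -0.002 -1.   ] y [-0.002  1.    -0.002] z [1.    0.002 0.006]
shift tool mm [ 6.5 -0.8 -1.6] rot deg [0.11 0.33 0.14] rad [0.0019 0.0057 0.0024]
```

Request:
arm_command(
  moves=[0.003, -0.0005, -0.001, 0.001, 0.003, 0.001, -1, 0.002, 0, -0.0005, 0, 0.001, 0.001, -1, 0.001, 0, 0, 0, 0, 0, -0.4, 0, 0, 0, 0, 0, 0, 0, 0, 0, 0, 0, 0, 0, 1, 0, 0, 0, 0, 0, 0, 1, 0, 0, 0, 0, 0, 0, 1, 0, 0, 0, 0, 0, 0, 1, 0, 0, 0, 0, 0, 0, 1],
)

```text
clock: 48.35
eef_pos: [0.5143, -0.3087, 0.2517]
tool_rot: [-0.0, 0.706, -0.0, 0.708]
ft_force: [-0.2, -0.6, 0.1]
grip_width: 0.0574
```

```bash
python3 -c "
from h import *
plan([.5144,-.3085,.2515],0)
"
```

```text
t 48.35 pos [ 0.5143 -0.3087  0.2517] F [-0.2 -0.6  0.1] w 0.0574 q [-0.54  0.54  0.04  1.07  0.    1.03]
axes x [ 0.002 -0.001 -1.   ] y [ 0.     1.    -0.001] z [ 1.    -0.     0.002]
shift tool mm [0.2 0.2 0.1] rot deg [-0.    0.1   0.03] rad [-0.      0.0018  0.0006]
```

Request:
arm_command(
  moves=[-0.004, 0, 0, 0, 0, 0, 1, -0.01, 0, 0, 0, 0, 0, 1, -0.018, 0, 0, 0, 0, 0, 1, -0.02, 0, 0, 0, 0, 0, 1, -0.02, 0, 0, 0, 0, 0, 1, -0.018, 0, 0, 0, 0, 0, 1, -0.01, 0, 0, 0, 0, 0, 1, -0.004, 0, 0, 0, 0, 0, 1, 0, 0, 0, 0, 0, 0, 1],
)

```text
clock: 49.1
eef_pos: [0.5128, -0.3076, 0.3614]
tool_rot: [0.001, 0.709, 0.001, 0.705]
ft_force: [-0.6, -0.4, -3.0]
grip_width: 0.0566
```

```bash
python3 -c "
from h import *
plan([.5308,-.0068,.36],0)
"
```

```text
t 49.10 pos [ 0.5128 -0.3076  0.3614] F [-0.6 -0.4 -3. ] w 0.0566 q [-0.54  0.46  0.21  1.32  0.    1.03]
axes x [-0.005  0.004 -1.   ] y [-0.     1.     0.004] z [ 1.     0.    -0.005]
shift tool mm [  2.4 300.8  18.2] rot deg [ 0.02 -0.28 -0.22] rad [ 0.0004 -0.0049 -0.0038]
```

Request:
arm_command(
  moves=[0, 0.005, 0.001, 0, 0, 0, 1, 0, 0.012, 0.001, 0, 0, 0, 1, -0.001, 0.02, 0.0015, 0, 0, 0, 1, -0.001, 0.024, 0.002, 0, 0, 0, 1, -0.001, 0.024, 0.002, 0, 0, 0, 1, -0.001, 0.024, 0.002, 0, 0, 0, 1, -0.001, 0.024, 0.002, 0, 0, 0, 1, -0.001, 0.024, 0.002, 0, 0, 0, 1, -0.001, 0.024, 0.002, 0, 0, 0, 1, -0.001, 0.024, 0.002, 0, 0, 0, 1, -0.001, 0.024, 0.002, 0, 0, 0, 1, 0, 0.02, 0.0015, 0, 0, 0, 1, 0, 0.014, 0.001, 0, 0, 0, 1, 0, 0.009, 0.001, 0, 0, 0, 1, 0, 0.005, 0, 0, 0, 0, 1, 0, 0.003, 0, 0, 0, 0, 1, 0, 0, 0, 0, 0, 0, 1],
)

```text
clock: 50.52
eef_pos: [0.5282, -0.0015, 0.3557]
tool_rot: [0.004, 0.72, 0.007, 0.694]
ft_force: [-0.3, -0.4, -2.6]
grip_width: 0.0569
```

```bash
python3 -c "
from h import *
plan([.5308,-.0068,.36],0.2)
"
```

```text
t 50.52 pos [ 0.5282 -0.0015  0.3557] F [-0.3 -0.4 -2.6] w 0.0569 q [-0.01  0.34  0.01  1.28  0.02  1.56]
axes x [-0.038  0.015 -0.999] y [-0.005  1.     0.016] z [ 0.999  0.006 -0.038]
shift tool mm [-4.4 -5.2  2.4] rot deg [-11.15  -2.06  -1.1 ] rad [-0.1947 -0.036  -0.0192]
```

Request:
arm_command(
  moves=[0, -0.002, 0.001, -0.05, -0.011, -0.006, 1, 0, -0.001, 0.001, -0.07, -0.011, -0.006, 1, 0, 0, 0, -0.05, -0.008, -0.004, 1, 0.002, 0, 0, -0.015, 0, 0, 1, 0.002, 0, 0, 0, 0, 0, 1],
)

```text
clock: 50.93
eef_pos: [0.5298, -0.0079, 0.3507]
tool_rot: [-0.068, 0.706, 0.068, 0.701]
ft_force: [0.7, -0.7, -2.8]
grip_width: 0.0571
```

```bash
python3 -c "
from h import *
plan([.5308,-.0068,.2547],0.2)
"
```

```text
t 50.93 pos [ 0.5298 -0.0079  0.3507] F [ 0.7 -0.7 -2.8] w 0.0571 q [-0.01  0.33 -0.01  1.23 -0.    1.36]
axes x [-0.007 -0.    -1.   ] y [-0.192  0.981  0.001] z [ 0.981  0.192 -0.007]
shift tool mm [95.9  0.8  1.8] rot deg [-0.4  -0.4  -0.06] rad [-0.007  -0.007  -0.0011]
```

Request:
arm_command(
  moves=[0.005, 0.0005, 0.001, -0.003, -0.003, 0, 1, 0.012, 0, 0.0005, -0.003, -0.003, 0, 1, 0.018, 0, 0, 0, 0, 0, 1, 0.018, 0, 0, 0, 0, 0, 1, 0.014, 0, 0, 0, 0, 0, 1, 0.008, 0, 0, 0, 0, 0, 1, 0.003, 0, 0, 0, 0, 0, 1, 0.001, 0, 0, 0, 0, 0, 1],
)

```text
clock: 51.6
eef_pos: [0.5312, -0.01, 0.2664]
tool_rot: [-0.066, 0.704, 0.067, 0.704]
ft_force: [1.1, 0.4, -2.6]
grip_width: 0.0568
```

```bash
python3 -c "
from h import *
plan([.5308,-.0068,.2547],0.2)
"
```

```text
t 51.60 pos [ 0.5312 -0.01    0.2664] F [ 1.1  0.4 -2.6] w 0.0568 q [-0.02  0.4  -0.14  1.03  0.    1.36]
axes x [-0.001  0.001 -1.   ] y [-0.187  0.982  0.001] z [ 0.982  0.187 -0.001]
shift tool mm [11.7  3.2  0.2] rot deg [-0.7  -0.06 -0.06] rad [-0.0122 -0.001  -0.0011]
```

Request:
arm_command(
  moves=[0.002, 0.002, 0, -0.006, 0, 0, 1, 0.003, 0.0008, 0, -0.003, 0, 0, 1, 0.002, 0, 0, 0, 0, 0, 1, 0.001, 0, 0, 0, 0, 0, 1],
)

```text
clock: 51.93
eef_pos: [0.5317, -0.0071, 0.2596]
tool_rot: [-0.069, 0.703, 0.07, 0.705]
ft_force: [-0.5, -0.2, -2.3]
grip_width: 0.0569
```

Request:
arm_command(
  moves=[0.001, 0, 0, 0, 0, 0, 1],
)

```text
clock: 52.02
eef_pos: [0.5319, -0.007, 0.259]
tool_rot: [-0.069, 0.702, 0.07, 0.705]
ft_force: [0.0, 0.4, -2.8]
grip_width: 0.057
```

Request:
arm_command(
  moves=[0.0015, 0, -0.0005, 0, 0, 0, 1, 0.0015, 0, 0, 0, 0, 0, 1],
)

```text
clock: 52.18
eef_pos: [0.5318, -0.007, 0.2566]
tool_rot: [-0.069, 0.702, 0.07, 0.706]
ft_force: [-0.4, 0.0, -2.6]
grip_width: 0.0566
```

Request:
arm_command(
  moves=[0.001, 0, 0, 0, 0, 0, 1],
)

```text
clock: 52.27
eef_pos: [0.5319, -0.007, 0.2556]
tool_rot: [-0.07, 0.702, 0.07, 0.706]
ft_force: [0.2, 0.1, -2.1]
grip_width: 0.0569
```

Request:
arm_command(
  moves=[0.001, 0, 0, 0, 0, 0, 1],
)

```text
clock: 52.35
eef_pos: [0.5319, -0.007, 0.2547]
tool_rot: [-0.07, 0.702, 0.07, 0.706]
ft_force: [-0.0, -0.3, 9.0]
grip_width: 0.0568
```

Request:
arm_command(
  moves=[0, 0, 0, 0, 0, 0, 0.5, 0, 0, 0, 0, 0, 0, -0.2, 0, 0, 0, 0, 0, 0, -1, 0, 0, 0, 0, 0, 0, -1, 0, 0, 0, 0, 0, 0, -1, 0, 0, 0, 0, 0, 0, -1, -0.004, 0, 0, 0, 0, 0, -1, -0.01, 0, 0, 0, 0, 0, -1, -0.02, 0, 0, 0, 0, 0, -1, -0.025, 0, 0, 0, 0, 0, -1, -0.025, 0, 0, 0, 0, 0, -1, -0.015, 0, 0, 0, 0, 0, -1, -0.005, 0, 0, 0.05, 0, 0, -1, 0, 0, 0, 0.08, 0, 0, -1, 0, 0, 0, 0.05, 0, 0, -1, 0, 0, 0, 0.01, 0, 0, -1],
)

```text
clock: 53.68
eef_pos: [0.5317, -0.0072, 0.3749]
tool_rot: [0.001, 0.701, -0.0, 0.714]
ft_force: [0.7, -0.4, 0.6]
grip_width: 0.0854
```

```bash
python3 -c "
from h import *
plan([.5147,-.3837,.37],0)
"
```

```text
t 53.68 pos [ 0.5317 -0.0072  0.3749] F [ 0.7 -0.4  0.6] w 0.0854 q [-0.01  0.31  0.02  1.26  0.    1.56]
axes x [ 0.019  0.001 -1.   ] y [0.001 1.    0.001] z [ 1.    -0.001  0.019]
shift tool mm [   4.3 -376.5  -16.5] rot deg [-0.08  1.07 -0.04] rad [-0.0014  0.0186 -0.0007]
```

Request:
arm_command(
  moves=[0, -0.008, 0, 0, 0.003, 0, -1, 0, -0.016, 0, 0, 0.003, 0, -1, 0, -0.024, 0, 0, 0.003, 0, -1, 0, -0.028, 0, 0, 0, 0, -1, 0, -0.028, 0, 0, 0, 0, -1, 0, -0.028, 0, 0, 0, 0, -1, 0, -0.028, 0, 0, 0, 0, -1, 0, -0.028, 0, 0, 0, 0, -1, 0, -0.028, 0, 0, 0, 0, -1, 0, -0.028, -0.0005, 0, 0, 0, -1, 0, -0.028, -0.0005, 0, 0, 0, -1, 0, -0.028, -0.0005, 0, 0, 0, -1, 0, -0.024, 0, 0, 0, 0, -1, 0, -0.016, 0, 0, 0, 0, -1, 0, -0.009, 0, 0, 0, 0, -1, 0, -0.005, 0, 0, 0, 0, -1, 0, -0.003, 0, 0, 0, 0, -1, 0, 0, 0, 0, 0, 0, -1],
)

```text
clock: 55.18
eef_pos: [0.5283, -0.3882, 0.3764]
tool_rot: [-0.006, 0.705, 0.008, 0.709]
ft_force: [-0.3, 0.1, -0.0]
grip_width: 0.0855
```

```bash
python3 -c "
from h import *
plan([.5147,-.3837,.247],0)
"
```

```text
t 55.18 pos [ 0.5283 -0.3882  0.3764] F [-0.3  0.1 -0. ] w 0.0855 q [-0.63  0.57  0.43  1.42  0.    0.92]
axes x [ 0.004  0.002 -1.   ] y [-0.02   1.     0.002] z [1.    0.02  0.004]
shift tool mm [129.3   4.5 -14.1] rot deg [ 1.12  0.26 -0.1 ] rad [ 0.0196  0.0045 -0.0017]
```

Request:
arm_command(
  moves=[0.004, 0.001, -0.005, 0.008, 0.002, -0.001, -1, 0.01, 0.001, -0.004, 0.006, 0.001, 0, -1, 0.018, 0, -0.002, 0.003, 0, 0, -1, 0.02, 0, 0, 0, 0, 0, -1, 0.02, 0, 0, 0, 0, 0, -1, 0.014, 0, 0, 0, 0, 0, -1, 0.006, 0, 0, 0, 0, 0, -1, 0, 0, 0, 0, 0, 0, -1],
)

```text
clock: 55.85
eef_pos: [0.5169, -0.3766, 0.2831]
tool_rot: [-0.004, 0.706, 0.005, 0.708]
ft_force: [1.1, 0.2, -0.7]
grip_width: 0.0851
```

```bash
python3 -c "
from h import *
plan([.5147,-.3837,.247],0)
"
```

```text
t 55.85 pos [ 0.5169 -0.3766  0.2831] F [ 1.1  0.2 -0.7] w 0.0851 q [-0.63  0.59  0.21  1.19  0.    0.93]
axes x [ 0.002  0.001 -1.   ] y [-0.012  1.     0.001] z [1.    0.012 0.003]
shift tool mm [36.1 -7.1 -2.3] rot deg [ 0.71  0.14 -0.05] rad [ 0.0123  0.0025 -0.001 ]
```

Request:
arm_command(
  moves=[0.003, -0.004, -0.001, 0.006, 0.001, 0, -1, 0.008, -0.002, -0.001, 0.004, 0.001, 0, -1, 0.01, 0, 0, 0, 0, 0, -1, 0.006, 0, 0, 0, 0, 0, -1, 0.003, 0, 0, 0, 0, 0, -1, 0.001, 0, 0, 0, 0, 0, -1],
)

```text
clock: 56.35
eef_pos: [0.5159, -0.3824, 0.253]
tool_rot: [-0.002, 0.705, 0.0, 0.709]
ft_force: [-0.8, 0.1, 0.3]
grip_width: 0.0855
```

```bash
python3 -c "
from h import *
plan([.5147,-.3837,.2455],0)
"
```

```text
t 56.35 pos [ 0.5159 -0.3824  0.253 ] F [-0.8  0.1  0.3] w 0.0855 q [-0.64  0.61  0.17  1.12  0.    0.93]
axes x [ 0.005 -0.002 -1.   ] y [-0.003  1.    -0.002] z [1.    0.003 0.005]
shift tool mm [ 7.5 -1.3 -1.3] rot deg [0.18 0.27 0.14] rad [0.0032 0.0048 0.0024]
```

Request:
arm_command(
  moves=[0.003, -0.001, -0.0008, 0.001, 0.003, 0.001, -1, 0.003, 0, -0.0003, 0, 0.001, 0.001, -1, 0.001, 0, 0, 0, 0, 0, -0.4, 0, 0, 0, 0, 0, 0, 0, 0, 0, 0, 0, 0, 0, 1, 0, 0, 0, 0, 0, 0, 1, 0, 0, 0, 0, 0, 0, 1, 0, 0, 0, 0, 0, 0, 1],
)

```text
clock: 57.02
eef_pos: [0.5151, -0.384, 0.2457]
tool_rot: [-0.001, 0.707, 0.0, 0.708]
ft_force: [0.5, -0.2, -0.6]
grip_width: 0.0623
```

```bash
python3 -c "
from h import *
plan([.5147,-.3837,.2455],0)
"
```

```text
t 57.02 pos [ 0.5151 -0.384   0.2457] F [ 0.5 -0.2 -0.6] w 0.0623 q [-0.64  0.62  0.17  1.11  0.    0.93]
axes x [ 0.001 -0.001 -1.   ] y [-0.002  1.    -0.001] z [1.    0.002 0.001]
shift tool mm [ 0.2  0.3 -0.4] rot deg [0.1  0.08 0.05] rad [0.0018 0.0015 0.0009]
```

Request:
arm_command(
  moves=[-0.004, 0, 0, 0, 0, 0, 1, -0.01, 0, 0, 0, 0, 0, 1, -0.018, 0, 0, 0, 0, 0, 1, -0.02, 0, 0, 0, 0, 0, 1, -0.02, 0, 0, 0, 0, 0, 1, -0.018, 0, 0, 0, 0, 0, 1, -0.01, 0, 0, 0, 0, 0, 1, -0.004, 0, 0, 0, 0, 0, 1, 0, 0, 0, 0, 0, 0, 1],
)

```text
clock: 57.77
eef_pos: [0.5129, -0.3824, 0.3518]
tool_rot: [0.002, 0.711, 0.004, 0.703]
ft_force: [-0.1, -0.1, -4.1]
grip_width: 0.0625
```

```bash
python3 -c "
from h import *
plan([.6082,-.0775,.36],0)
"
```

```text
t 57.77 pos [ 0.5129 -0.3824  0.3518] F [-0.1 -0.1 -4.1] w 0.0625 q [-0.64  0.55  0.33  1.37  0.    0.93]
axes x [-0.01   0.008 -1.   ] y [-0.002  1.     0.008] z [ 1.     0.002 -0.01 ]
shift tool mm [ -6.7 304.8  95.7] rot deg [ 0.11 -0.6  -0.47] rad [ 0.0019 -0.0105 -0.0082]
```

Request:
arm_command(
  moves=[0, 0.005, 0.0015, 0, -0.002, -0.002, 1, 0, 0.012, 0.004, 0, -0.002, -0.002, 1, -0.001, 0.02, 0.007, 0, -0.002, -0.002, 1, -0.001, 0.024, 0.0085, 0, -0.002, 0, 1, -0.001, 0.024, 0.0085, 0, 0, 0, 1, -0.001, 0.024, 0.0085, 0, 0, 0, 1, -0.001, 0.024, 0.0085, 0, 0, 0, 1, -0.001, 0.024, 0.0085, 0, 0, 0, 1, -0.001, 0.024, 0.0085, 0, 0, 0, 1, -0.001, 0.024, 0.0085, 0, 0, 0, 1, -0.001, 0.024, 0.0085, 0, 0, 0, 1, 0, 0.018, 0.0065, 0, 0, 0, 1, 0, 0.014, 0.005, 0, 0, 0, 1, 0, 0.009, 0.003, 0, 0, 0, 1, 0, 0.005, 0.002, 0, 0, 0, 1, 0, 0.003, 0, 0, 0, 0, 1, 0, 0, 0, 0, 0, 0, 1],
)

```text
clock: 59.18
eef_pos: [0.6084, -0.0752, 0.3424]
tool_rot: [0.004, 0.719, 0.009, 0.695]
ft_force: [-0.8, -0.6, -4.1]
grip_width: 0.0627
```

```bash
python3 -c "
from h import *
plan([.6082,-.0775,.2487],0)
"
```

```text
t 59.18 pos [ 0.6084 -0.0752  0.3424] F [-0.8 -0.6 -4.1] w 0.0627 q [-0.13  0.51  0.24  1.34  0.01  1.44]
axes x [-0.034  0.018 -0.999] y [-0.007  1.     0.018] z [ 0.999  0.008 -0.034]
shift tool mm [93.6 -4.   2.9] rot deg [ 0.44 -1.94 -1.02] rad [ 0.0076 -0.0339 -0.0178]
```

Request:
arm_command(
  moves=[0, 0, 0, 0.003, -0.009, -0.005, 1, 0.003, 0, 0, 0.002, -0.01, -0.006, 1, 0.008, 0, 0, 0, -0.009, -0.003, 1, 0.012, 0, 0, 0, -0.004, 0, 1, 0.01, 0, 0, 0, 0, 0, 1, 0.006, 0, 0, 0, 0, 0, 1, 0.001, 0, 0, 0, 0, 0, 1],
)

```text
clock: 59.77
eef_pos: [0.6067, -0.0814, 0.3013]
tool_rot: [0.002, 0.705, -0.003, 0.709]
ft_force: [-0.6, 0.4, -3.7]
grip_width: 0.0631
```

```bash
python3 -c "
from h import *
plan([.6082,-.0775,.2487],0)
"
```

```text
t 59.77 pos [ 0.6067 -0.0814  0.3013] F [-0.6  0.4 -3.7] w 0.0631 q [-0.13  0.52  0.14  1.19 -0.    1.45]
axes x [ 0.005 -0.001 -1.   ] y [ 0.008  1.    -0.001] z [ 1.    -0.008  0.005]
shift tool mm [52.6  4.   1.3] rot deg [-0.46  0.26  0.07] rad [-0.008   0.0046  0.0013]
```

Request:
arm_command(
  moves=[0.003, 0.0025, 0.0005, -0.005, 0.003, 0.001, 1, 0.008, 0.001, 0.0005, -0.003, 0.001, 0, 1, 0.012, 0, 0, 0, 0, 0, 1, 0.01, 0, 0, 0, 0, 0, 1, 0.006, 0, 0, 0, 0, 0, 1, 0.002, 0, 0, 0, 0, 0, 1, 0.001, 0, 0, 0, 0, 0, 1],
)

```text
clock: 60.35
eef_pos: [0.6083, -0.0793, 0.2575]
tool_rot: [0.0, 0.706, -0.001, 0.708]
ft_force: [-0.1, 0.3, -4.0]
grip_width: 0.0629
```

```bash
python3 -c "
from h import *
plan([.6082,-.0775,.2487],0)
"
```

```text
t 60.35 pos [ 0.6083 -0.0793  0.2575] F [-0.1  0.3 -4. ] w 0.0629 q [-0.13  0.56  0.08  1.1  -0.    1.44]
axes x [ 0.004 -0.001 -1.   ] y [ 0.002  1.    -0.001] z [ 1.    -0.002  0.004]
shift tool mm [ 8.8  1.8 -0.2] rot deg [-0.1   0.2   0.06] rad [-0.0018  0.0036  0.0011]
```

Request:
arm_command(
  moves=[0.002, 0.0015, 0, -0.001, 0.002, 0, 1, 0.002, 0.0005, 0, 0, 0.001, 0, 1, 0.002, 0, 0, 0, 0, 0, 1, 0.001, 0, 0, 0, 0, 0, 1],
)

```text
clock: 60.68
eef_pos: [0.6089, -0.077, 0.2508]
tool_rot: [-0.0, 0.706, -0.001, 0.708]
ft_force: [0.1, 1.0, -3.9]
grip_width: 0.0627
```

Request:
arm_command(
  moves=[0.001, 0, 0, 0, 0, 0, 1],
)

```text
clock: 60.77
eef_pos: [0.6091, -0.0769, 0.25]
tool_rot: [-0.0, 0.706, -0.001, 0.708]
ft_force: [0.6, 0.3, -3.7]
grip_width: 0.063
```

Request:
arm_command(
  moves=[0.001, 0, 0, 0, 0, 0, 1],
)

```text
clock: 60.85
eef_pos: [0.6092, -0.0769, 0.2491]
tool_rot: [-0.0, 0.706, -0.001, 0.708]
ft_force: [0.3, 0.2, -3.5]
grip_width: 0.0629
```

Request:
arm_command(
  moves=[0.001, 0, 0, 0, 0, 0, 1],
)

```text
clock: 60.93
eef_pos: [0.6092, -0.0769, 0.2487]
tool_rot: [-0.0, 0.706, -0.001, 0.708]
ft_force: [-1.1, 0.1, 3.6]
grip_width: 0.0628
```

Contact. I'll release, lift clear and check everything.

Request:
arm_command(
  moves=[0, 0, 0, 0, 0, 0, 0.5, 0, 0, 0, 0, 0, 0, -0.2, 0, 0, 0, 0, 0, 0, -1, 0, 0, 0, 0, 0, 0, -1, 0, 0, 0, 0, 0, 0, -1, 0, 0, 0, 0, 0, 0, -1, -0.004, 0, 0, 0, 0, 0, -1, -0.01, 0, 0, 0, 0, 0, -1, -0.02, 0, 0, 0, 0, 0, -1, -0.025, 0, 0, 0, 0, 0, -1, -0.03, 0, 0, 0, 0, 0, -1, -0.02, 0, 0, 0, 0, 0, -1, -0.01, 0, 0, 0, 0, 0, -1, 0, -0.01, -0.01, 0, 0, 0, -1, 0, -0.025, -0.02, 0, 0, 0, -1, 0, -0.025, -0.02, 0, 0, 0, -1, 0, -0.02, -0.02, 0, 0, 0, -1, 0, -0.01, -0.01, 0, 0, 0, -1, 0, 0, 0, 0, 0, 0, -1],
)

```text
clock: 62.52
eef_pos: [0.5235, -0.1706, 0.3835]
tool_rot: [-0.003, 0.701, -0.001, 0.714]
ft_force: [0.7, 1.3, -0.4]
grip_width: 0.0854
```

Request:
arm_command(
  moves=[0, -0.01, -0.005, 0, 0, 0, -1, 0, -0.02, -0.01, 0, 0, 0, -1, 0, -0.03, -0.01, 0, 0, 0, -1, 0, -0.03, -0.01, 0, 0, 0, -1, 0, -0.03, -0.01, 0, 0, 0, -1, 0, -0.03, -0.01, 0, 0, 0, -1, 0, -0.03, -0.01, 0, 0, 0, -1, 0, -0.02, -0.01, 0, 0, 0, -1, 0, -0.01, 0, 0, 0, 0, -1, 0, 0, 0, 0, 0, 0, -1, 0, 0, 0, 0, 0, 0, -1],
)

```text
clock: 63.43
eef_pos: [0.4431, -0.3886, 0.3819]
tool_rot: [-0.003, 0.701, 0.001, 0.714]
ft_force: [-0.8, 0.3, -0.8]
grip_width: 0.0854
```

Run:
```python
from h import *
plan([.6,-.3,.37],0)
im=bot.camera('top'); cv2.imwrite('pics/t9.png',im[:,:,::-1])
a=cv2.imread('pics/top0.png')[120:222,185:312]; b=im[120:222,185:312,::-1]
cv2.imwrite('pics/cmp.png',np.hstack([cv2.resize(x,None,fx=3.1,fy=3.1,interpolation=cv2.INTER_CUBIC) for x in (a,b)]))
cv2.imwrite('pics/cscale.png',cv2.resize(im[150:280,40:160,::-1],None,fx=4.5,fy=4.5,interpolation=cv2.INTER_CUBIC))
```

```text
t 63.43 pos [ 0.4431 -0.3886  0.3819] F [-0.8  0.3 -0.8] w 0.0854 q [-0.72  0.42  0.2   1.34  0.01  0.84]
axes x [ 0.018 -0.002 -1.   ] y [-0.006  1.    -0.003] z [1.    0.006 0.018]
shift tool mm [ 14.5  87.8 157.1] rot deg [0.32 1.05 0.14] rad [0.0056 0.0183 0.0025]
```

View pics/t9.png

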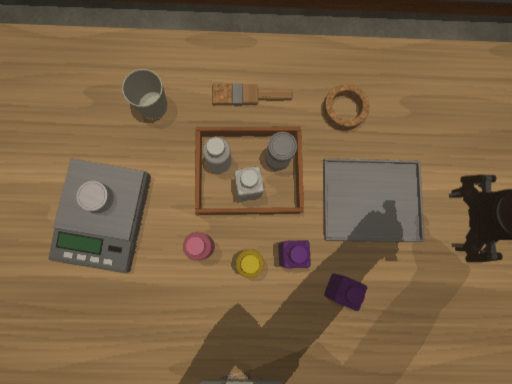

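View pics/cmp.png

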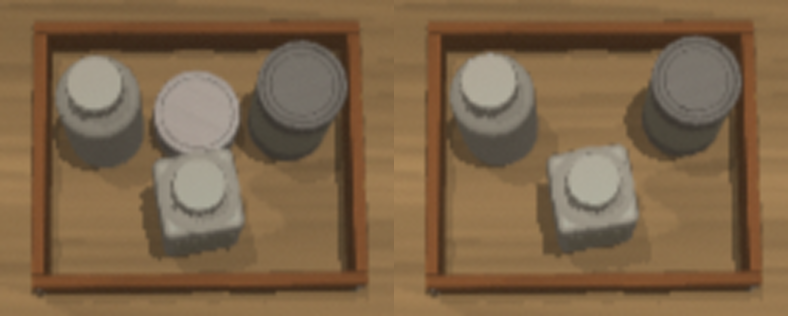

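View pics/cscale.png

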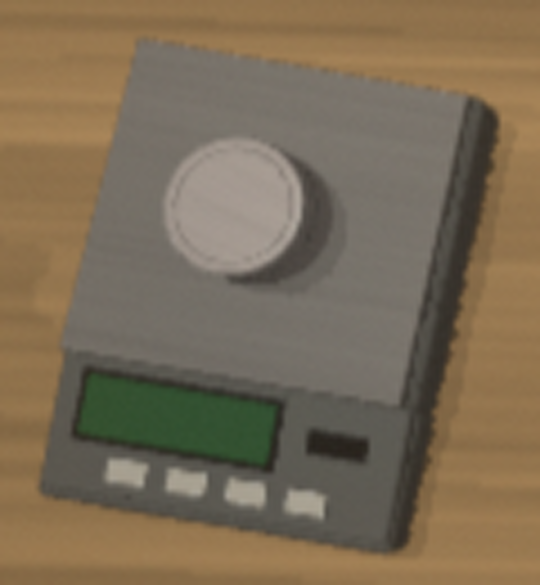

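Run:
```python
from h import *
print(ray("top",uc([(234,206)],4.5,4.5,40,150),.102))
for n,p,z in [("round",(95,80.5),.146),("lever",(302,81),.118),("sq",(200.5,181),.14)]: print(n,ray("top",uc([p],3.1,3.1,185,120),z))
a=cv2.imread('pics/top0.png').astype(int);b=cv2.imread('pics/t9.png').astype(int)
for n,(x0,y0,x1,y1) in dict(cup=(120,65,175,125),brush=(205,78,300,112),tape=(320,80,375,135),pink=(180,230,215,265),yellow=(235,248,268,280)).items(): print(n,np.abs(a-b)[y0:y1,x0:x1].mean().round(2))
```

```text
[[0.49439858 0.32796568 0.102     ]]
round [[0.59865599 0.06553959 0.146     ]]
lever [[ 0.61017115 -0.07703911  0.118     ]]
sq [[ 0.53279468 -0.00679352  0.14      ]]
cup 3.57
brush 3.95
tape 3.73
pink 3.98
yellow 3.86
```

```bash
python3 -c "
from workcell import bot
print(bot.job_done())"
```

```text
the job is handed in; nothing more can be done
None
```

I handed the job in at about 63 s of the 144 s. All four containers ended upright and in place by my last checks; the hand-in itself gives no verdict.

**What I did:** I stood the tall tin, square bottle and round bottle on the drip tray. I then set the squat tin on the pan and put the three back in the tote in reverse order. Each set-down was lowered until the wrist force showed contact, at most about 9 N.

**Last checks (top camera):**
- **Squat tin:** within about 1 mm of the pan's middle.
- **Other three:** each about 2–3 mm from its start position, all shifted the same way (+x), well inside the 15 mm allowed.
- **Cup, tape roll and brush:** unchanged between the first and last pictures; I did not measure their positions separately.
- **Arm:** open and clear of everything.

No check failed or disagreed. I judged the three tray positions from the gripper pose at release, confirmed by eye in the scene and wrist pictures, and did not measure them separately.

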